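Dry-fit a laminated wooden plane in its glue-up jig

TASK

Dry-fit the small wooden plane on its side in the dowelled jig: lay the plain cheek flat on the base board, then on it the bed block with its square end at the solid heel stop and the toe block with its square end at the two end dowels, slanted faces towards each other and longer sides along the same edge, so that the throat stays open between them. Last lay the cheek with the brass pin on top, pin up and over the open throat; each part must sit square and flat between the dowels.

Things in the scene. Friction and masses are not known exactly. Their poses are not given: they have to be found in the camera images.
- jig: Fixed plywood board 244 x 116 x 18 mm, origin under its centre, x from heel to toe, z up. At -x the solid heel stop (40 wide, 50 high above the board, inner face x = -92); at +x two dowels (x = 97, y = +-14); side dowels at x = +-38, y = +-35. Dowels 10 mm thick, 54 high above the board, top 12 mm tapered. 180 x 56 parts have 2 mm play each way. Fingers pass at x = -64, 0, +66.
- plain_cheek: Plain wooden board 180 (x) x 56 (y) x 10 (z) mm without a pin, same either way round, loose, 0.08 kg. Origin: centre of its underside. Its place in jig coordinates: x = 0, y = 0, underside z = 18 mm.
- bed_block: Longer wooden block, 32 mm high, y from -28 to 28; square end x = -26; long side (y = -28) runs to x = 86, short side to x = 30, 45 degree face between. Loose, 0.12 kg. Origin: underside, a good place to grip across y. Its place in jig coordinates: x = -64, y = 0, underside z = 28 mm, its x axis along the jig's x.
- toe_block: Shorter wooden block, 32 mm high, y from -28 to 28; square end x = 24; long side (y = -28) runs to x = -36, short side to x = -22, slanted face between. Loose, 0.08 kg. Origin: underside, a good place to grip across y. Its place in jig coordinates: x = 66, y = 0, underside z = 28 mm, its x axis along the jig's x.
- pinned_cheek: Wooden board 180 (x) x 56 (y) x 10 mm with a brass pin 12 mm thick standing 14 mm above its top. Origin: on the underside, below the pin; the board's middle is at x = -20, y = -4 mm from it. Loose, 0.085 kg. Place of the origin in jig coordinates: x = 20, y = 4, underside z = 60 mm, its x axis along the jig's x.
There are look-alikes about, which are no part of the job. What is shaped like the toe_block but white is not meant.

How it is judged (in metres and radians):
At the end, for the whole second after the job is handed in: In the jig: plain cheek on the base board, bed block (heel) and toe block on it, square ends outward, pinned cheek on them with its pin over the throat; each within 6 mm of its place in x and y, 3 mm in height, 0.08 rad of square and 0.05 rad of level, released and at rest (x of plain_cheek in the frame of jig between -0.006 and 0.006 m and y of plain_cheek in the frame of jig between -0.006 and 0.006 m and z of plain_cheek in the frame of jig between 0.015 and 0.021 m and angle between the x axis of each of plain_cheek, bed_block, toe_block, pinned_cheek and the x axis of jig, either way round below 0.08 rad and angle between each of plain_cheek, bed_block, toe_block, pinned_cheek's own z axis and vertical below 0.05 rad and linear speed of each of plain_cheek, bed_block, toe_block, pinned_cheek below 0.01 m/s and x of bed_block in the frame of jig between -0.07 and -0.058 m and y of bed_block in the frame of jig between -0.006 and 0.006 m and z of bed_block in the frame of jig between 0.025 and 0.031 m and x of jig in the frame of bed_block above 0 m and x of toe_block in the frame of jig between 0.06 and 0.072 m and y of toe_block in the frame of jig between -0.006 and 0.006 m and z of toe_block in the frame of jig between 0.025 and 0.031 m and x of jig in the frame of toe_block below 0 m and x of pinned_cheek in the frame of jig between 0.014 and 0.026 m and y of pinned_cheek in the frame of jig between -0.002 and 0.01 m and z of pinned_cheek in the frame of jig between 0.057 and 0.063 m and x of jig in the frame of pinned_cheek below 0 m); the robot touches nothing.
It also fails if it takes over 131 s, if anything falls off the work surface, if the arm or the gripper's body presses on something with over 40 N, if the wrist force passes 120 N, or if a joint passes its speed limit or range.

ROBOT

A 7-joint arm with a two-finger parallel gripper is mounted at the origin on a cart in front of the work surface, level with it; the furniture and walls round the work are solid. World frame = base frame: x ahead of the robot, y to its left, z up, the work surface at z = 0. Lengths are in m, angles in degrees, forces in N, time in s.
With the tool pointing down it reaches from about 0.425 to 0.875 m from the base axis. Payload 8.4 kg.
Tool frame: the origin (TCP) lies midway between the tips of the shut fingers; the grasp point (between the pads) lies 19 mm behind it; z points along the fingers, y is the direction in which the jaws open and shut (so a half turn about z gives the same grasp; the last joint's range is limited). The gripper opens to 85 mm and grips with 20 to 120 N. Pads are 22 mm wide; open, the fingers measure 114 mm over their backs; the gripper's body (76 mm by 85 mm) begins 54 mm behind the grasp point. The pads swing forward as they close: fully open they stand 13 mm farther back than shut.
Start: joints at [63.701, 19.091, 2.286, 83.961, -0.768, 76.965, -3.352], TCP at [0.229, -0.608, 0.231] pointing down, gripper open.
Joint ranges: [-147.57, 147.57], [-21.85, 119.76], [-74.77, 79.35], [14.55, 137.4], [-85.83, 265.84], [4.83, 119.75], [-152.11, 152.11]. Speed limits (degrees/s): [127.2, 127.2, 159.86, 159.86, 180, 180, 180].

INTERFACE

Orientations are given as a 3x3 rotation matrix whose columns are the frame's x, y, z axes.
In Python, from workcell import ctrl gives the robot as it stands.
- The arm moves only by the shell command python3 -m crank 'ROWS' [OPENING]. ROWS is JSON, a list of rows, each a list of 2 entries, a list of its own where there are three numbers: the shift along the tool's x, y, z normalised to -1 to 1, where 1 is 60 cm, then the turn, a rotation vector about the tool's x, y, z normalised to -1 to 1, where 1 is 0.5 rad. In form: [[[x, y, z], [rx, ry, rz]], ...]. A call has 1 to 20 rows; each row is the pose to reach, as a shift and turn from the pose commanded when the call began, along the tool's axes at that moment; what a row does not reach only later rows make up. A row lasts 1/8 s, in which the tool goes at most 62.5 mm and 10.7 degrees, less where a joint would pass 70% of its speed; a pose out of reach is approached as far as the arm can. A call with a number of a shift or a turn outside -1 to 1 is refused whole. A call with a gripper value outside its range is refused whole. OPENING is the gripper command: -1 is fully open, 1 is shut, values between are in proportion, set as the call begins (- or left out, the last holds). The fingers move at their own pace and stop on an object; the grip force is fixed at half the most. Time passes only in rows, so rows that repeat a pose let the fingers close. It gives the time, the measured TCP pose, the force and the opening at its end, in the units of the state.
- ctrl.state(): the state, without advancing time (a new reading comes with each control period).
- ctrl.capture(name): name is "side" or "top"; returns the picture (384x512x3 uint8, blue, green, red); there is no depth.
- ctrl.get_calibration(name): a dict with "fovy" (degrees; the focal length in pixels is half the picture's height over the tangent of half this angle, whatever the lens; pixels are square), "cx", "cy" (the principal point, pixels), "R" (3x3) and "t" (3): a world point X has camera coordinates R X + t. Camera axes: x right, y down, z forward; pixel columns grow to the right and rows downward; lengths in m; the calibration is good to about 2 mm. A picture is of the moment at which its call begins. get_calibration takes no time and is no camera call.
- ctrl.close_job(): hands the job in, once; it reports no verdict.
The state is a dict: "clock": time; "joint_positions": joint angles; "dq": joint speeds; "joint_torque": joint torques, N m; "tool_pos": TCP position; "tool_rot": TCP orientation; "ft_force": force on the tool from outside, world axes, zero at the start; "torque": the same for the moment, N m; "opening": opening from 0.0 (shut) to 1.0 (fully open).
Only numpy, scipy, OpenCV 4.12 (cv2) and the standard library are available. Lean on these libraries where they do the work, as an engineer would, in place of code of your own. Each camera call takes 0.05 s, during which the arm holds its last target.

## Working session

There is one attempt and no reset: what is moved stays moved. The work goes in short steps, Python scripts to look and compute and a shell command to move; the robot and the scene stay as the last step left them, time stands still between calls to the robot, and variables do not carry over. Pictures are saved under pics/ and viewed, and the job is handed in when it is done.

```bash
ls; mkdir -p pics
python3 - <<'E'
from workcell import ctrl
import cv2
s=ctrl.state(); print(s)
for n in("top","side"):
    cv2.imwrite(f"pics/{n}0.png",ctrl.capture(n)); print(ctrl.get_calibration(n))
E
```

```text
pics
{'clock': 0.0, 'joint_positions': array([63.70134463, 19.13162602,  2.28568912, 84.01167675, -0.76850591,
       76.96663858, -3.35075308]), 'dq': array([-0.00348297,  0.05344745, -0.00148771, -0.03018948, -0.03196745,
        0.00798627, -0.00895529]), 'joint_torque': array([-1.00389258e-03, -6.58546329e+01,  1.36491649e+00, -4.05556262e+01,
        1.65500503e-02,  1.24959814e-02, -3.20268100e-06]), 'tool_pos': array([ 0.22865619, -0.60795373,  0.23041776]), 'tool_rot': array([[ 9.35974893e-01,  3.52066098e-01, -6.79400774e-04],
       [ 3.52066738e-01, -9.35973687e-01,  1.50644662e-03],
       [-1.05532465e-04, -1.64919062e-03, -9.99998635e-01]]), 'ft_force': array([-0.59355483,  0.00874114,  0.06809144]), 'torque': array([-0.03550628,  0.05533438,  0.04530762]), 'opening': 1.0020401265889838}
{'fovy': 45.05130679143473, 'cx': 264.91656747537485, 'cy': 195.91253062001357, 'R': array([[ 0.02872868, -0.99937261,  0.02071344],
       [-0.98143919, -0.03213175, -0.18906258],
       [ 0.18960952, -0.01489746, -0.98174655]]), 't': array([-0.19019351,  0.48387709,  1.62701637])}
{'fovy': 43.69554110727206, 'cx': 258.6810263905151, 'cy': 186.2003578497137, 'R': array([[ 0.84439236, -0.53569798,  0.00540608],
       [-0.2690171 , -0.43272082, -0.86045481],
       [ 0.46328323,  0.72510714, -0.50949807]]), 't': array([-0.50275893,  0.10615125,  1.68125878])}
```

View pics/top0.png

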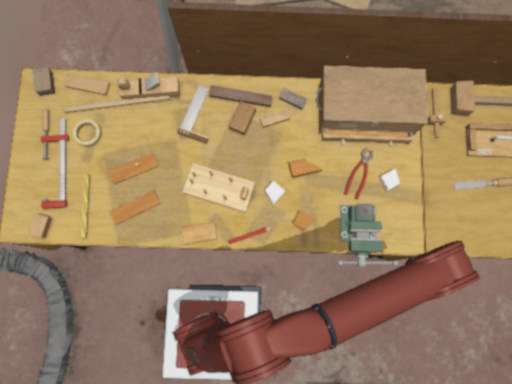

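View pics/side0.png

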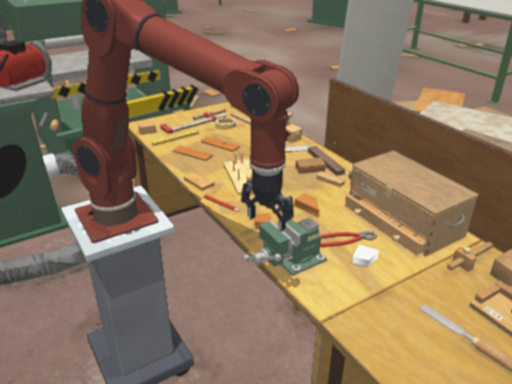

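```bash
cat > h.py <<'E'
import numpy as np, cv2
from workcell import ctrl
from scipy.optimize import least_squares
def cal(n):
    c=ctrl.get_calibration(n); f=192/np.tan(np.radians(c['fovy']/2)); return c,f
def proj(n,X):
    c,f=cal(n); p=np.atleast_2d(X)@np.array(c['R']).T+c['t']; return np.c_[c['cx']+f*p[:,0]/p[:,2],c['cy']+f*p[:,1]/p[:,2]]
def back(n,uv,z):
    c,f=cal(n); uv=np.atleast_2d(uv).astype(float); d=np.c_[(uv[:,0]-c['cx'])/f,(uv[:,1]-c['cy'])/f,np.ones(len(uv))]@np.array(c['R'])
    o=-np.array(c['R']).T@c['t']; s=(z-o[2])/d[:,2]; return o+d*s[:,None]
def crop(img,x0,y0,x1,y1,k,name):
    cv2.imwrite(name,cv2.resize(img[y0:y1,x0:x1],None,fx=k,fy=k,interpolation=cv2.INTER_CUBIC))
E
python3 - <<'E'
from h import *
t=cv2.imread('pics/top0.png'); s=cv2.imread('pics/side0.png')
crop(t,100,140,228,236,6,'pics/c1.png')
crop(t,172,140,332,250,5,'pics/c2.png')
crop(s,140,120,300,240,5,'pics/c3.png')
E
```

```text
(no output)
```

View pics/c1.png

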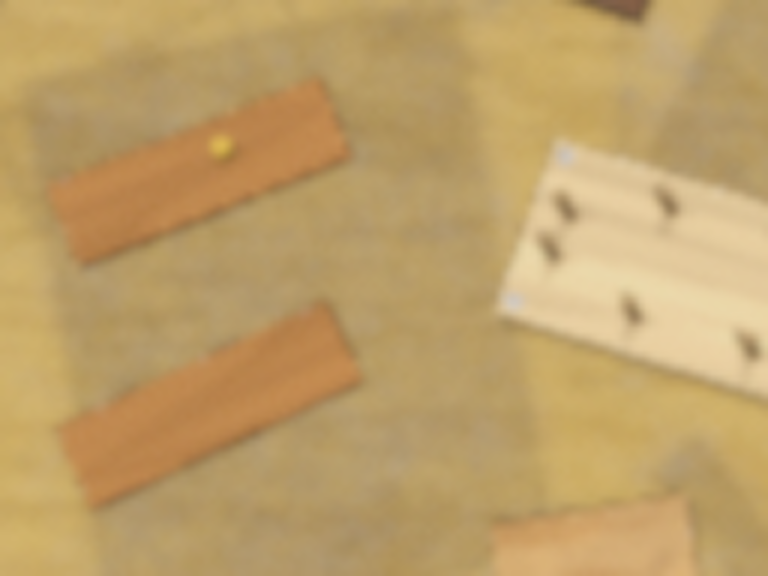

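View pics/c2.png

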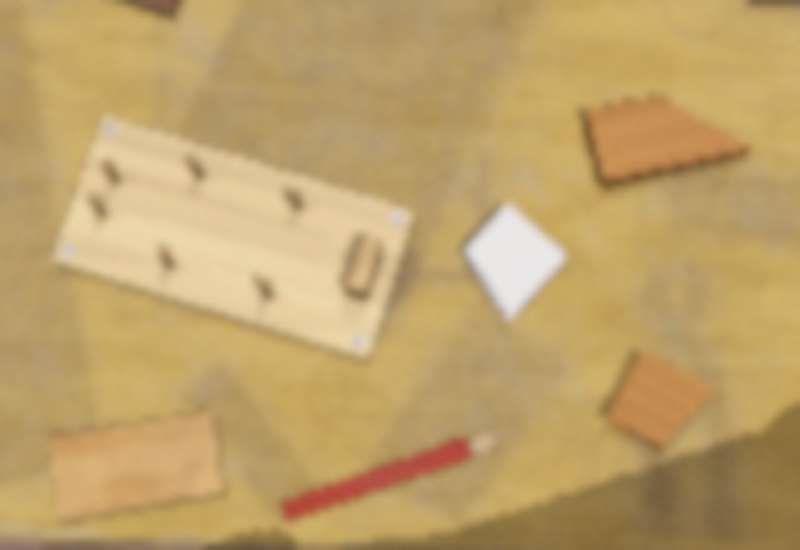

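View pics/c3.png

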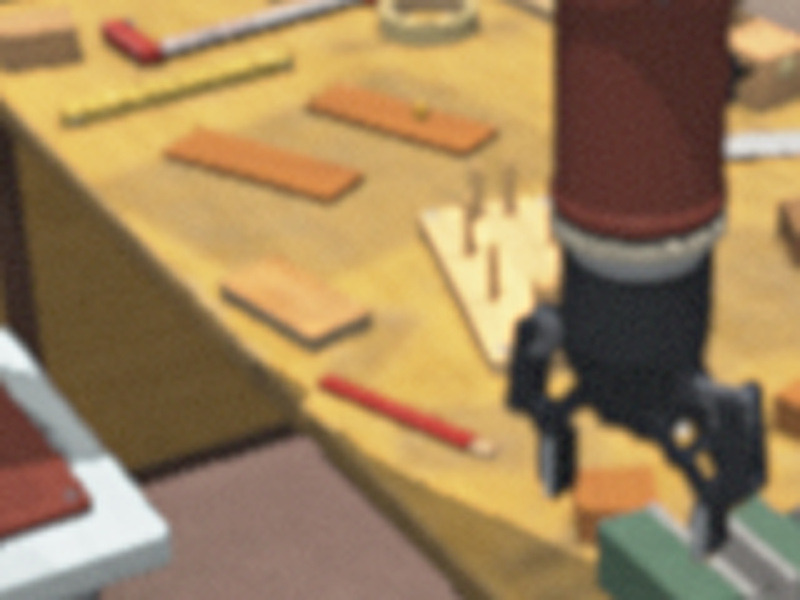

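Candidates (top image): plain cheek – brown board (135,207) vs the pale, smaller board (199,233). Pinned cheek – brown board with brass dot (134,168). Bed block – brown trapezoid (304,168). Toe block – brown (303,220) vs white (275,191) and white (391,179). I choose the brown ones. Now fitting poses.

```bash
cat >> h.py <<'E'
def R2(y): return np.array([[np.cos(y),-np.sin(y)],[np.sin(y),np.cos(y)]])
P=dict(
 jig=(np.array([[-122,-58],[122,-58],[122,58],[-122,58]])/1e3,.018),
 plain=(np.array([[-90,-28],[90,-28],[90,28],[-90,28]])/1e3,.010),
 pinned=(np.array([[-110,-32],[70,-32],[70,24],[-110,24]])/1e3,.010),
 bed=(np.array([[-26,-28],[86,-28],[30,28],[-26,28]])/1e3,.032),
 toe=(np.array([[-36,-28],[24,-28],[24,28],[-22,28]])/1e3,.032))
def verts(k,p,z0):
    v,h=P[k]; w=v@R2(p[2]).T+p[:2]
    return np.r_[np.c_[w,np.full(4,z0)],np.c_[w,np.full(4,z0+h)]]
def softfit(n,img,k,p0,z0=0.,toponly=False,r=60,verb=False):
    img=cv2.GaussianBlur(img,(3,3),0).astype(np.float32) if False else img.astype(np.float32)
    S=8
    def hull(p):
        V=verts(k,p,z0); V=V[4:] if toponly else V
        return proj(n,V)
    u=hull(p0).mean(0); x0,y0=(u-r/2-12).astype(int); w=r+24
    x0=max(x0,0);y0=max(y0,0)
    sub=img[y0:y0+w,x0:x0+w]; H,W=sub.shape[:2]
    def render(p):
        q=(hull(p)-[x0,y0]+.5)*S-.5
        m=np.zeros((H*S,W*S),np.uint8)
        cv2.fillConvexPoly(m,np.round(cv2.convexHull(q.astype(np.float32))*16).astype(np.int32),255,shift=4)
        m=cv2.resize(m,(W,H),interpolation=cv2.INTER_AREA).astype(np.float32)/255
        return cv2.GaussianBlur(m,(0,0),.6)
    from scipy.optimize import minimize
    p=np.array(p0,float)
    for it in range(3):
        m=render(p); fg=np.median(sub[m>.97],0) if (m>.97).any() else None
        ring=(cv2.dilate(m,np.ones((9,9)))>.1)&(cv2.dilate(m,np.ones((3,3)))<.05)
        bg=np.median(sub[ring],0); d=fg-bg
        a=np.clip((sub-bg)@d/(d@d),0,1)
        wt=(cv2.dilate(m,np.ones((13,13)))>.05).astype(np.float32)
        if k=='jig': a=np.maximum(a,(cv2.erode(m,np.ones((7,7)))>.9))
        f=lambda q:float((np.abs(render(q)-a)*wt).sum())
        sx=np.array([[0,0,0],[.006,0,0],[0,.006,0],[0,0,.08]])
        o=minimize(f,p,method='Nelder-Mead',options=dict(initial_simplex=p+sx,xatol=1e-5,fatol=1e-3)); p=o.x
    return p,o.fun
def overlay(img,n,items,x0,y0,x1,y1,k,name):
    b=cv2.resize(img[y0:y1,x0:x1],None,fx=k,fy=k,interpolation=cv2.INTER_CUBIC)
    for key,p,z0 in items:
        q=((proj(n,verts(key,p,z0))-[x0,y0]+.5)*k-.5)
        cv2.polylines(b,[np.round(q[4:]).astype(np.int32)],True,(255,0,0),1)
        cv2.polylines(b,[np.round(q[:4]).astype(np.int32)],True,(0,255,0),1)
    cv2.imwrite(name,b)
E
cat > f.py <<'E'
from h import *
t=cv2.imread('pics/top0.png')
I=dict(jig=((219,187),.018,[76],80),plain=((135,207),.01,[110],60),pinned=((131,169),.01,[110,-70],60),bed=((296,168),.032,[-76],60),toe=((303,220),.032,[],50))
out={}
for k,(uv,z,ys,r) in I.items():
    c=back('top',[uv],z)[0,:2]
    best=None
    for y in (ys or range(-180,180,30)):
        p,e=softfit('top',t,k,[c[0],c[1],np.radians(y)],r=r)
        if ys==[] or len(ys)>1: print('  ',k,y,p[:2].round(4),np.degrees(p[2]).round(1),round(e,2))
        if best is None or e<best[1]: best=(p,e)
    out[k]=best[0]; print(k,best[0][:2].round(4),np.degrees(best[0][2]).round(2),'err',round(best[1],2),'rad',np.hypot(*best[0][:2]).round(3))
np.save('poses.npy',out,allow_pickle=True)
overlay(t,'top',[(k,p,0) for k,p in out.items()],105,140,335,250,3.4,'pics/ov0.png')
print(back('top',[(137.2-.4,164.2)],.024))
E
python3 f.py
```

```text
jig [ 0.5264 -0.0015] 74.47 err 262.98 rad 0.526
plain [0.4405 0.2992] 118.75 err 115.46 rad 0.533
   pinned 110 [0.5749 0.3347] 114.7 148.84
   pinned -70 [0.5987 0.3019] -65.2 148.9
pinned [0.5749 0.3347] 114.69 err 148.84 rad 0.665
bed [ 0.6013 -0.2897] -73.78 err 184.34 rad 0.667
   toe -180 [ 0.4059 -0.309 ] -207.7 208.74
   toe -150 [ 0.4076 -0.3161] -122.3 208.23
   toe -120 [ 0.4076 -0.316 ] -121.5 210.65
   toe -90 [ 0.4072 -0.3158] -123.4 203.11Traceback (most recent call last):
  File "f.py", line 9, in <module>
    p,e=softfit('top',t,k,[c[0],c[1],np.radians(y)],r=r)
        ~~~~~~~^^^^^^^^^^^^^^^^^^^^^^^^^^^^^^^^^^^^^^^^^
  File "h.py", line 49, in softfit
    o=minimize(f,p,method='Nelder-Mead',options=dict(initial_simplex=p+sx,xatol=1e-5,fatol=1e-3)); p=o.x
    res = _minimize_neldermead(fun, x0, args, callback, bounds=bounds,
                               **options)
    fsim[j] = func(sim[j])
              ~~~~^^^^^^^^
    fx = function(np.copy(x), *(wrapper_args + args))
  File "h.py", line 47, in <lambda>
    f=lambda q:float((np.abs(render(q)-a)*wt).sum())
                             ~~~~~~^^^
  File "h.py", line 33, in render
    q=(hull(p)-[x0,y0]+.5)*S-.5
       ~~~~^^^
  File "h.py", line 28, in hull
    return proj(n,V)
  File "h.py", line 7, in proj
    c,f=cal(n); p=np.atleast_2d(X)@np.array(c['R']).T+c['t']; return np.c_[c['cx']+f*p[:,0]/p[:,2],c['cy']+f*p[:,1]/p[:,2]]
        ~~~^^^
  File "h.py", line 5, in cal
    c=ctrl.get_calibration(n); f=192/np.tan(np.radians(c['fovy']/2)); return c,f
ValueError: time passes only in moves, steps and waits
```

Run:
```python
import json,numpy as np
from workcell import ctrl
json.dump({n:{k:np.array(v).tolist() for k,v in ctrl.get_calibration(n).items()} for n in('top','side')},open('cal.json','w'))
s=open('h.py').read()
s=s.replace("c=ctrl.get_calibration(n);","c=CAL[n];").replace("from scipy.optimize import least_squares","import json\nCAL=json.load(open('cal.json'))")
open('h.py','w').write(s)
import cv2
t=cv2.imread('pics/top0.png'); L=cv2.cvtColor(t,cv2.COLOR_BGR2LAB)
H=cv2.cvtColor(t,cv2.COLOR_BGR2HSV)
c=[np.kron(x[150:245,100:330],np.ones((2,2))) for x in (L[...,1],L[...,2],H[...,0],H[...,1])]
c=[cv2.normalize(x,None,0,255,cv2.NORM_MINMAX) for x in c]
cv2.imwrite('pics/ch.png',np.vstack(c)[:, :])
```

```text
[ WARN:0@0.246] global loadsave.cpp:1063 imwrite_ Unsupported depth image for selected encoder is fallbacked to CV_8U.
```

View pics/ch.png

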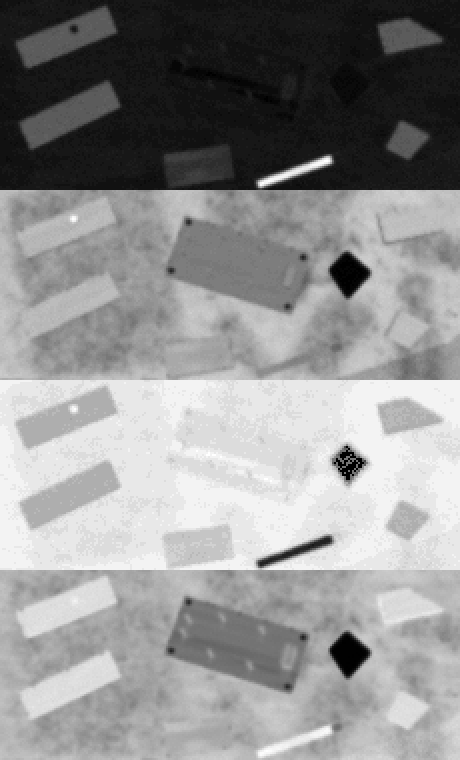

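```bash
python3 - <<'E'
s=open('h.py').read()
s=s.replace("img=cv2.GaussianBlur(img,(3,3),0).astype(np.float32) if False else img.astype(np.float32)",
"hs=cv2.cvtColor(img,cv2.COLOR_BGR2HSV); la=cv2.cvtColor(img.astype(np.float32)/255,cv2.COLOR_BGR2LAB)\n    img=(la[...,2:3] if k=='jig' else la[...,1:2])")
open('h.py','w').write(s)
s=open('f.py').read()
s=s.replace("r=r)","r=r,toponly=k!='jig')")
open('f.py','w').write(s)
E
python3 f.py
```

```text
jig [ 0.5256 -0.0038] 74.81 err 453.22 rad 0.526
plain [0.4401 0.3005] 118.3 err 40.33 rad 0.533
   pinned 110 [0.574  0.3351] 114.9 55.04
   pinned -70 [0.5981 0.3023] -65.0 55.08
pinned [0.574  0.3351] 114.92 err 55.04 rad 0.665
bed [ 0.6023 -0.2925] -74.88 err 53.77 rad 0.67
   toe -180 [ 0.4052 -0.314 ] -207.7 60.98
   toe -150 [ 0.4082 -0.3174] -111.0 54.46
   toe -120 [ 0.4081 -0.3175] -112.4 54.72
   toe -90 [ 0.4082 -0.3176] -112.9 54.71
   toe -60 [ 0.4125 -0.3172] -30.3 59.93
   toe -30 [ 0.4126 -0.3172] -30.2 59.48
   toe 0 [ 0.4121 -0.3171] -32.5 59.82
   toe 30 [ 0.4096 -0.3128] 64.3 35.15
   toe 60 [ 0.4096 -0.3128] 63.0 35.92
   toe 90 [ 0.4095 -0.313 ] 63.3 35.28
   toe 120 [ 0.4048 -0.3141] 153.0 61.12
   toe 150 [ 0.4044 -0.3138] 153.8 60.5
toe [ 0.4096 -0.3128] 64.3 err 35.15 rad 0.515
[[0.59805035 0.30155871 0.024     ]]
```

View pics/ov0.png

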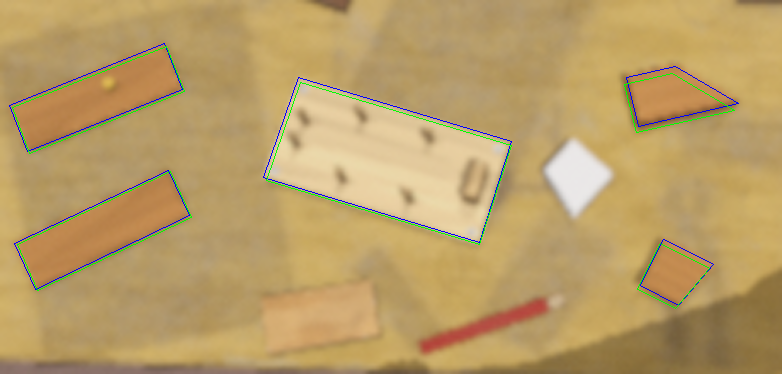

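```bash
cat > g.py <<'E'
import sys,numpy as np
from workcell import ctrl
from scipy.spatial.transform import Rotation as Ro
# args: x y z yaw
def rows(x,y,z,yaw):
    s=ctrl.state(); p,R=np.array(s['tool_pos']),np.array(s['tool_rot'])
    a=np.radians(yaw); c,n=np.cos(a),np.sin(a)
    T=np.array([[c,n,0],[n,-c,0],[0,0,-1.]])
    d=R.T@(np.array([x,y,z])-p)/.6; r=Ro.from_matrix(R.T@T).as_rotvec()/.5
    print('t',round(s['clock'],2),'pos',p.round(4),'yaw',np.degrees(np.arctan2(R[1,0],R[0,0])).round(2),'open',round(s['opening'],3),'F',np.array(s['ft_force']).round(1),'j1,7',s['joint_positions'][[0,6]].round(1))
    print('shift',d.round(4),'turn',r.round(4))
if __name__=='__main__':
    for a in sys.argv[1:]: rows(*map(float,a.split(',')))
E
python3 g.py .50,-.2,.25,48 .4401,.3005,.15,118.3
```

```text
t 0.1 pos [ 0.2287 -0.608   0.2305] yaw 20.61 open 1.0 F [1.  0.6 0.5] j1,7 [63.7 -3.4]
shift [ 0.6627 -0.4773 -0.0319] turn [-2.90e-03 -5.00e-04 -9.56e-01]
t 0.1 pos [ 0.2287 -0.608   0.2305] yaw 20.61 open 1.0 F [1.  0.6 0.5] j1,7 [63.7 -3.4]
shift [ 0.8629 -1.293   0.136 ] turn [-2.4000e-03 -2.3000e-03 -3.4099e+00]
```

```bash
python3 -m crank '[[[0.663,-0.477,-0.032],[0,0,-0.95]],[[0.663,-0.477,-0.032],[0,0,-0.95]],[[0.663,-0.477,-0.032],[0,0,-0.95]],[[0.663,-0.477,-0.032],[0,0,-0.95]],[[0.663,-0.477,-0.032],[0,0,-0.95]],[[0.663,-0.477,-0.032],[0,0,-0.95]],[[0.663,-0.477,-0.032],[0,0,-0.95]],[[0.663,-0.477,-0.032],[0,0,-0.95]]]' -1
python3 g.py .50,.1,.2,76 .4401,.3005,.15,118.3
```

```text
clock: 1.1
tool_pos: [0.5013, -0.198, 0.2505]
tool_rot: [[0.67, 0.742, 0.0], [0.742, -0.67, 0.0], [0.0, -0.0, -1.0]]
ft_force: [0.1, -0.6, -1.0]
opening: 1.0
t 1.1 pos [ 0.5013 -0.198   0.2505] yaw 47.9 open 1.0 F [ 0.1 -0.6 -1. ] j1,7 [ 36.2 -27.4]
shift [ 0.367  -0.3346  0.0843] turn [-0.00e+00 -3.00e-04 -9.81e-01]
t 1.1 pos [ 0.5013 -0.198   0.2505] yaw 47.9 open 1.0 F [ 0.1 -0.6 -1. ] j1,7 [ 36.2 -27.4]
shift [ 0.548  -0.6328  0.1677] turn [ 1.0000e-04 -3.0000e-04 -2.4575e+00]
```

```bash
python3 -m crank '[[[0.367,-0.335,0.06],[0,0,-0.98]],[[0.367,-0.335,0.06],[0,0,-0.98]],[[0.367,-0.335,0.06],[0,0,-0.98]],[[0.367,-0.335,0.06],[0,0,-0.98]],[[0.367,-0.335,0.06],[0,0,-0.98]]]'
python3 g.py .4401,.3005,.15,100 .4401,.3005,.15,118.3
python3 - <<'E'
from h import *
t=ctrl.capture('side'); cv2.imwrite('pics/s1.png',t)
E
```

```text
clock: 1.72
tool_pos: [0.4986, 0.1002, 0.2142]
tool_rot: [[0.242, 0.97, -0.0], [0.97, -0.242, 0.0], [0.0, -0.0, -1.0]]
ft_force: [-0.1, -1.8, -0.7]
opening: 1.003
t 1.73 pos [0.4986 0.1002 0.2142] yaw 75.98 open 1.003 F [-0.1 -1.8 -0.7] j1,7 [ 19.  -33.3]
shift [ 0.3002 -0.1754  0.1071] turn [-1.000e-04 -1.000e-04 -8.384e-01]
t 1.73 pos [0.4986 0.1002 0.2142] yaw 75.98 open 1.003 F [-0.1 -1.8 -0.7] j1,7 [ 19.  -33.3]
shift [ 0.3002 -0.1754  0.1071] turn [-1.0000e-04 -1.0000e-04 -1.4772e+00]
```

View pics/s1.png

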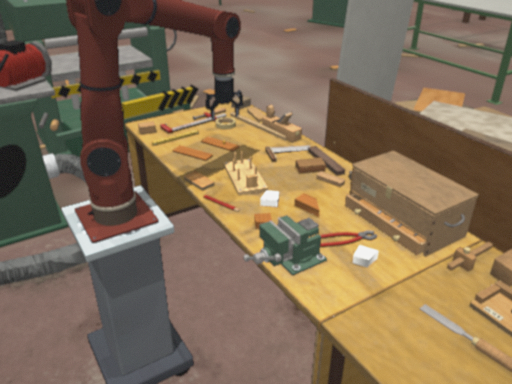

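```bash
cat > f2.py <<'E'
from h import *
t=cv2.imread('pics/s1.png'); o=np.load('poses.npy',allow_pickle=True).item()
res=[]
for k in ('plain','pinned','bed','toe','jig'):
    p0=o[k].copy()
    if k=='pinned': p0=np.array([.5981,.3023,np.radians(-65)])
    p,e=softfit('side',t,k,p0,r=60,toponly=True)
    print(k,'top',p0[:2].round(4),np.degrees(p0[2]).round(1),'side',p[:2].round(4),np.degrees(p[2]).round(1),'diff mm',((p-p0)[:2]*1e3).round(1),round(e,1)); res.append((k,p0,0))
overlay(t,'side',res,160,100,340,240,4,'pics/ovs.png')
t=cv2.imread('pics/top0.png')
for to in (True,False):
    print(softfit('top',t,'jig',o['jig'],r=80,toponly=to))
E
python3 f2.py
```

```text
plain top [0.4401 0.3005] 118.3 side [0.439  0.2982] 117.6 diff mm [-1.1 -2.3] 38.9
pinned top [0.5981 0.3023] -65.0 side [0.5956 0.3018] -65.9 diff mm [-2.5 -0.5] 48.4
bed top [ 0.6023 -0.2925] -74.9 side [ 0.6036 -0.2949] -75.2 diff mm [ 1.4 -2.4] 67.6
toe top [ 0.4096 -0.3128] 64.3 side [ 0.4103 -0.3151] 62.8 diff mm [ 0.8 -2.3] 49.1
jig top [ 0.5256 -0.0038] 74.8 side [0.5911 0.0117] 53.8 diff mm [65.5 15.5] 549.6
(array([ 0.52370852, -0.00430714,  1.30746087]), np.float64(464.406494140625))
(array([ 0.52558975, -0.0037662 ,  1.30570546]), np.float64(453.22259521484375))
```

View pics/ovs.png

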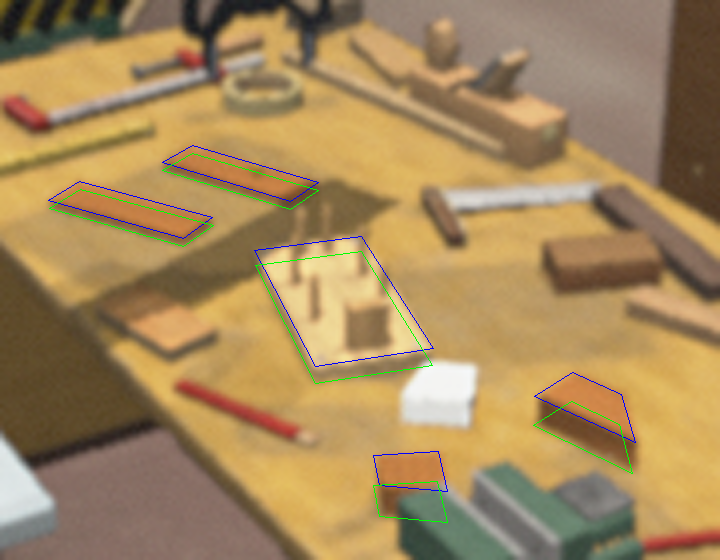

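```bash
cat >> h.py <<'E'
def jigpts(p):
    D=[(97,14),(97,-14),(38,35),(-38,35),(38,-35),(-38,-35)]
    w=lambda a,z:np.r_[R2(p[2])@(np.array(a)/1e3)+p[:2],z]
    return np.array([[w(d,.018),w(d,.072)] for d in D]), np.array([w(a,.068) for a in [(-92,-20),(-92,20),(-112,20),(-112,-20)]])
def jigov(img,n,p,x0,y0,x1,y1,k,name,items=[]):
    overlay(img,n,[('jig',p,0)]+items,x0,y0,x1,y1,k,name); b=cv2.imread(name)
    D,Hl=jigpts(p)
    f=lambda X:np.round((proj(n,X)-[x0,y0]+.5)*k-.5).astype(int)
    for d in D:
        q=f(d); cv2.line(b,tuple(map(int,q[0])),tuple(map(int,q[1])),(0,0,255),1)
    cv2.polylines(b,[f(Hl)[:2]],False,(255,0,255),1)
    cv2.imwrite(name,b)
E
python3 - <<'E'
from h import *
o=np.load('poses.npy',allow_pickle=True).item(); p=o['jig']
jigov(cv2.imread('pics/top0.png'),'top',p,170,150,270,225,8,'pics/j1.png')
jigov(cv2.imread('pics/s1.png'),'side',p,215,140,275,200,10,'pics/j2.png')
E
```

```text
(no output)
```

View pics/j1.png

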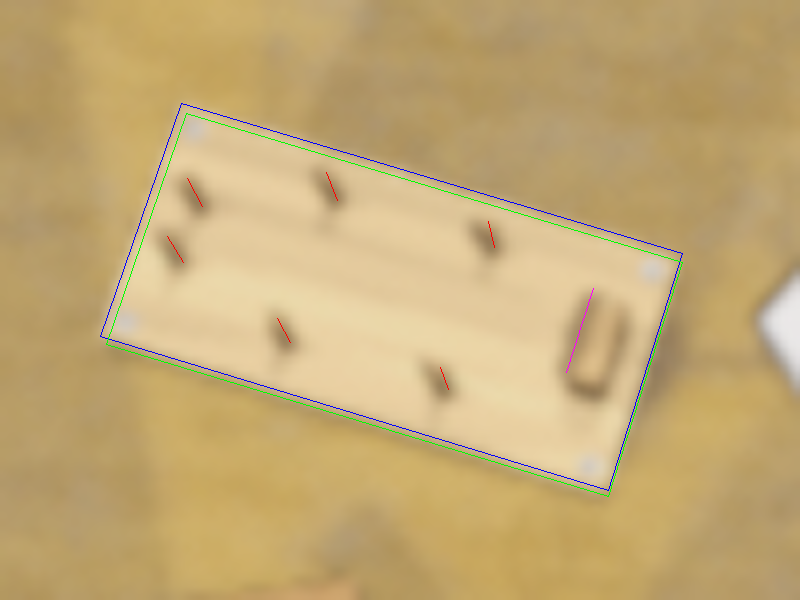

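View pics/j2.png

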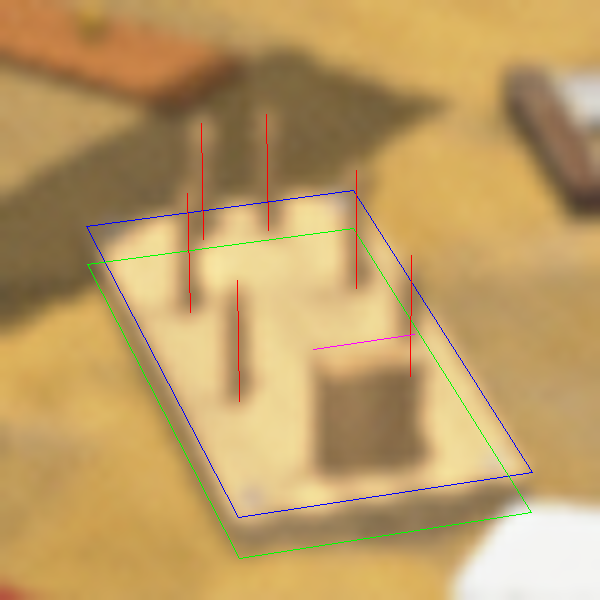

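```bash
cat > e.py <<'E'
from h import *
from scipy.ndimage import map_coordinates,gaussian_filter1d
def edges(n,img,p,zt=.018,zb=0.0):
    la=cv2.cvtColor(img.astype(np.float32)/255,cv2.COLOR_BGR2LAB)
    v=P['jig'][0]; names=['y-','x+','y+','x-']
    for z in (zt,zb):
      w=np.c_[v@R2(p[2]).T+p[:2],np.full(4,z)]; 
      for i in range(4):
        A,B=w[i],w[(i+1)%4]; nrm=np.array([*(R2(p[2])@np.array([[0,-1],[1,0],[0,1],[-1,0]][i])),0])
        f=np.linspace(.1,.9,60); s=np.arange(-.014,.0141,.0005)
        X=A+(B-A)*f[:,None]
        X=(X[:,None]+nrm*s[None,:,None]).reshape(-1,3); uv=proj(n,X)
        r=[]
        for ch in (0,2):
            I=map_coordinates(la[...,ch],[uv[:,1],uv[:,0]],order=3).reshape(60,-1)
            h=[]
            for part in (I[:30],I[30:],I):
                g=gaussian_filter1d(np.gradient(np.median(part,0)),2); 
                j=np.argmax(np.abs(g)); h.append(f'{s[j]*1e3:.1f}({g[j]:.2f})')
            r.append(' '.join(h))
        print(n,'z',z,names[i],'L:',r[0],' b:',r[1])
if __name__=='__main__':
    o=np.load('poses.npy',allow_pickle=True).item(); p=o['jig']
    edges('top',cv2.imread('pics/top0.png'),p); edges('side',cv2.imread('pics/s1.png'),p)
E
python3 e.py
```

```text
top z 0.018 y- L: -1.5(-1.09) -0.5(-1.15) -1.5(-1.09)  b: 0.5(0.23) 1.5(0.48) 1.0(0.30)
top z 0.018 x+ L: -0.5(-0.72) 0.5(-1.08) 0.5(-0.82)  b: 1.0(0.85) 2.0(0.60) 1.5(0.64)
top z 0.018 y+ L: 0.0(-1.29) 0.5(-1.20) 0.5(-1.27)  b: 4.0(0.80) 5.0(0.88) 4.5(0.86)
top z 0.018 x- L: -0.5(-1.31) 0.5(-1.54) -0.5(-1.44)  b: 4.5(0.49) 14.0(0.45) 6.5(0.36)
top z 0.0 y- L: 2.0(-1.11) 3.5(-1.12) 2.5(-1.06)  b: 5.0(0.23) 5.5(0.47) 5.0(0.31)
top z 0.0 x+ L: 3.5(-0.70) 4.0(-1.07) 4.5(-0.80)  b: 5.5(0.82) 6.0(0.61) 6.0(0.59)
top z 0.0 y+ L: -2.5(-1.27) -2.0(-1.19) -2.0(-1.24)  b: 1.5(0.82) 2.0(0.88) 2.0(0.86)
top z 0.0 x- L: -2.0(-1.32) -1.0(-1.59) -2.0(-1.46)  b: 2.5(0.44) 12.5(0.58) 14.0(0.39)
side z 0.018 y- L: -0.5(-1.04) -14.0(-0.77) -1.0(-0.97)  b: 7.5(0.09) -6.5(0.37) 5.5(0.20)
side z 0.018 x+ L: 3.0(-0.91) -8.5(-0.71) 0.5(-0.75)  b: 2.5(-0.29) 7.0(-0.26) 2.5(-0.22)
side z 0.018 y+ L: 0.0(-1.74) 0.5(-1.72) 0.0(-1.69)  b: 6.5(0.97) 8.0(1.10) 8.0(1.06)
side z 0.018 x- L: 4.5(-1.03) 3.5(-1.06) 2.5(-1.03)  b: 5.5(-0.41) 6.5(-0.39) 5.0(-0.40)
side z 0.0 y- L: 9.0(-1.01) 10.5(-0.77) 9.0(-1.02)  b: 11.0(0.13) -9.0(-0.24) -7.5(-0.12)
side z 0.0 x+ L: 4.5(-0.29) 13.0(-0.44) 14.0(-0.48)  b: 14.0(-0.06) 12.0(-0.19) 13.0(-0.11)
side z 0.0 y+ L: -7.5(-1.67) -6.0(-1.72) -7.0(-1.60)  b: -0.5(0.94) 0.5(1.01) 1.0(1.02)
side z 0.0 x- L: 2.5(0.56) 8.5(0.55) 5.5(0.72)  b: 3.5(0.49) 9.5(0.38) 14.0(0.59)
```

```bash
python3 -m crank '[[[0.30,-0.175,0.10],[0,0,-0.84]],[[0.30,-0.175,0.10],[0,0,-0.84]],[[0.30,-0.175,0.10],[0,0,-0.84]],[[0.30,-0.175,0.10],[0,0,-0.84]],[[0.30,-0.175,0.10],[0,0,-0.84]]]'
python3 g.py .4395,.2994,.06,118.0
```

```text
clock: 2.4
tool_pos: [0.4395, 0.2998, 0.1537]
tool_rot: [[-0.177, 0.984, -0.002], [0.984, 0.177, 0.0], [0.001, -0.002, -1.0]]
ft_force: [-0.7, 0.5, -0.9]
opening: 1.002
t 2.4 pos [0.4395 0.2998 0.1537] yaw 100.22 open 1.002 F [-0.7  0.5 -0.9] j1,7 [  2.9 -37.8]
shift [-0.0007  0.0002  0.1562] turn [-0.0036 -0.002  -0.6206]
```

```bash
python3 -m crank '[[[0,0,0.1],[-0.003,-0.002,-0.62]],[[-0.001,0,0.19],[-0.003,-0.002,-0.62]],[[-0.001,0,0.19],[-0.003,-0.002,-0.62]],[[-0.001,0,0.19],[-0.003,-0.002,-0.62]]]'
python3 g.py .4395,.2994,0.0005,118.0
```

```text
clock: 2.9
tool_pos: [0.4426, 0.2974, 0.0424]
tool_rot: [[-0.462, 0.887, 0.003], [0.887, 0.462, 0.0], [-0.001, 0.003, -1.0]]
ft_force: [0.3, 0.0, 0.8]
opening: 1.002
t 2.9 pos [0.4426 0.2974 0.0424] yaw 117.52 open 1.002 F [0.3 0.  0.8] j1,7 [  1.3 -27.4]
shift [ 0.0054 -0.0032  0.0699] turn [ 0.006   0.0022 -0.0169]
```

```bash
python3 -m crank '[[[0,0,0],[0,0,0]],[[0,0,0],[0,0,0]]]'
python3 g.py .4395,.2994,0.0005,118.0
```

```text
clock: 3.15
tool_pos: [0.4424, 0.2977, 0.0422]
tool_rot: [[-0.464, 0.886, 0.004], [0.886, 0.464, 0.0], [-0.002, 0.004, -1.0]]
ft_force: [-0.3, -0.4, 0.0]
opening: 1.002
t 3.15 pos [0.4424 0.2977 0.0422] yaw 117.67 open 1.002 F [-0.3 -0.4  0. ] j1,7 [  1.3 -27.4]
shift [ 0.005  -0.0033  0.0695] turn [ 0.0081  0.0035 -0.0116]
```

```bash
python3 -m crank '[[[0.005,-0.003,0.03],[0.008,0.004,-0.011]],[[0.005,-0.003,0.069],[0.008,0.004,-0.011]],[[0.005,-0.003,0.069],[0.008,0.004,-0.011]],[[0.005,-0.003,0.069],[0.008,0.004,-0.011]]]'
python3 g.py .4395,.2994,0.0005,118.0
```

```text
clock: 3.65
tool_pos: [0.4383, 0.2994, -0.0007]
tool_rot: [[-0.47, 0.882, -0.003], [0.882, 0.47, -0.0], [0.001, -0.003, -1.0]]
ft_force: [0.0, -0.1, 0.4]
opening: 1.002
t 3.65 pos [ 0.4383  0.2994 -0.0007] yaw 118.06 open 1.002 F [ 0.  -0.1  0.4] j1,7 [ -0.9 -29.9]
shift [-0.001   0.0018 -0.002 ] turn [-0.0058 -0.0023  0.0023]
```

```bash
python3 -m crank '[[[0,0.001,0],[0,0,0]],[[0,0.001,0],[0,0,0]],[[0,0.001,0],[0,0,0]],[[0,0.001,0],[0,0,0]],[[0,0.001,0],[0,0,0]],[[0,0.001,0],[0,0,0]]]' 1
python3 g.py .5247,-.0046,.2,74.5
```

```text
clock: 4.4
tool_pos: [0.4396, 0.2997, 0.0003]
tool_rot: [[-0.47, 0.883, -0.001], [0.883, 0.47, -0.0], [0.0, -0.001, -1.0]]
ft_force: [-1.7, -1.8, 9.0]
opening: 0.63
t 4.4 pos [4.396e-01 2.997e-01 3.000e-04] yaw 118.03 open 0.63 F [-1.7 -1.8  9. ] j1,7 [ -0.9 -29.9]
shift [-0.5142 -0.1136 -0.3328] turn [-2.8000e-03  3.0000e-04  1.5196e+00]
```

```bash
python3 -m crank '[[[0,0,-0.1],[0,0,0]],[[0,0,-0.2],[0,0,0]],[[-0.1,-0.02,-0.26],[0,0,0.3]],[[-0.25,-0.06,-0.3],[0,0,0.9]],[[-0.25,-0.06,-0.3],[0,0,0.9]],[[-0.25,-0.06,-0.3],[0,0,0.9]],[[-0.25,-0.06,-0.3],[0,0,0.9]]]'
python3 g.py .5247,-.0046,.2,74.5
```

```text
clock: 5.28
tool_pos: [0.478, 0.1507, 0.1792]
tool_rot: [[-0.041, 0.999, -0.002], [0.999, 0.041, -0.0], [-0.0, -0.002, -1.0]]
ft_force: [-1.2, 0.9, -0.6]
opening: 0.629
t 5.28 pos [0.478  0.1507 0.1792] yaw 92.32 open 0.629 F [-1.2  0.9 -0.6] j1,7 [ 18.7 -24.6]
shift [-0.2618  0.0672 -0.0347] turn [-0.0047  0.0012  0.6221]
```

```bash
python3 -m crank '[[[-0.262,0.067,0.035],[-0.004,0.001,0.622]],[[-0.262,0.067,0.035],[-0.004,0.001,0.622]],[[-0.262,0.067,0.035],[-0.004,0.001,0.622]],[[-0.262,0.067,0.035],[-0.004,0.001,0.622]],[[-0.262,0.067,0.035],[-0.004,0.001,0.622]],[[-0.262,0.067,0.035],[-0.004,0.001,0.622]]]'
python3 g.py .5247,-.0046,.09,74.5
python3 - <<'E'
from h import *
for n in('top','side'): cv2.imwrite(f'pics/{n}2.png',ctrl.capture(n))
a=cv2.imread('pics/top2.png');b=cv2.imread('pics/side2.png')
crop(a,150,130,290,235,5,'pics/t2c.png');crop(b,190,90,310,210,5,'pics/s2c.png')
E
```

```text
clock: 6.02
tool_pos: [0.5244, -0.0033, 0.1582]
tool_rot: [[0.265, 0.964, -0.001], [0.964, -0.265, 0.0], [-0.0, -0.001, -1.0]]
ft_force: [0.2, -0.0, -0.6]
opening: 0.631
t 6.03 pos [ 0.5244 -0.0033  0.1582] yaw 74.63 open 0.631 F [ 0.2 -0.  -0.6] j1,7 [ 27.5 -25.2]
shift [-0.0019  0.0012  0.1136] turn [-0.0013  0.      0.0046]
```

View pics/t2c.png

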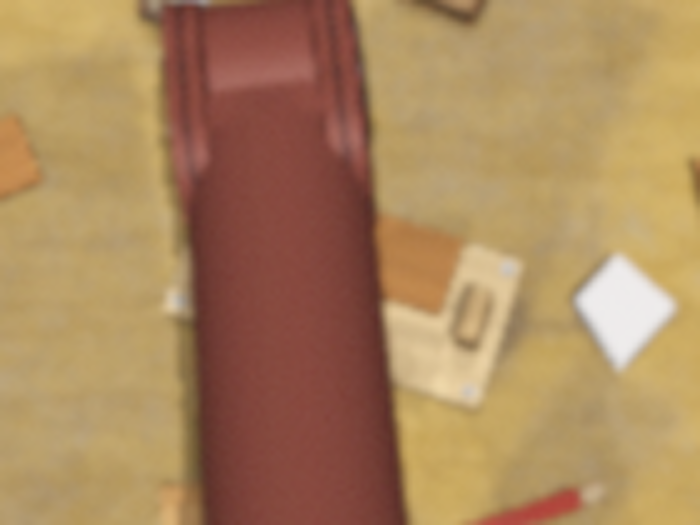

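View pics/s2c.png

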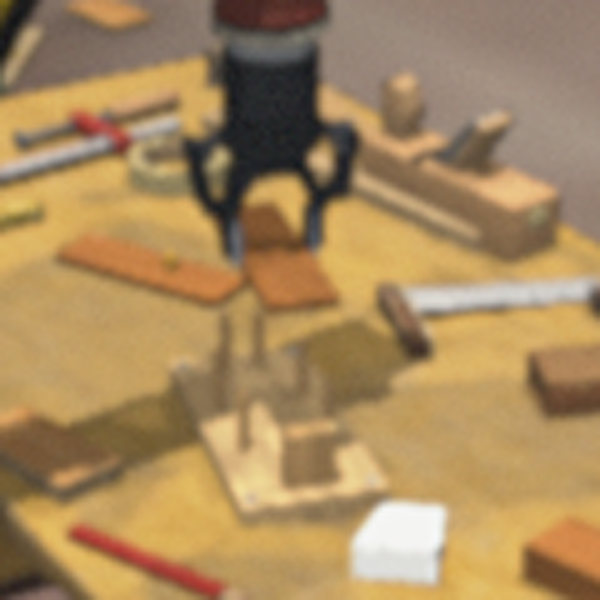

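Run:
```python
from h import *
p=np.array([.5244,-.0033,np.radians(74.63)]); j=np.array([.5247,-.0046,np.radians(74.5)])
jigov(cv2.imread('pics/top2.png'),'top',j,150,130,290,235,5.7,'pics/t2o.png',[('plain',p,.158)])
jigov(cv2.imread('pics/side2.png'),'side',j,210,115,280,200,7,'pics/s2o.png',[('plain',p,.158)])
```

```text
(no output)
```

View pics/t2o.png

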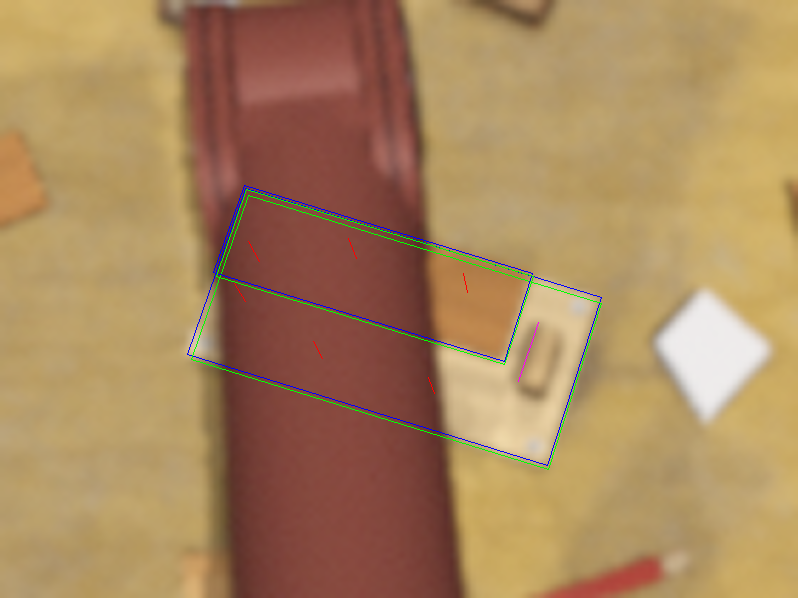

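View pics/s2o.png

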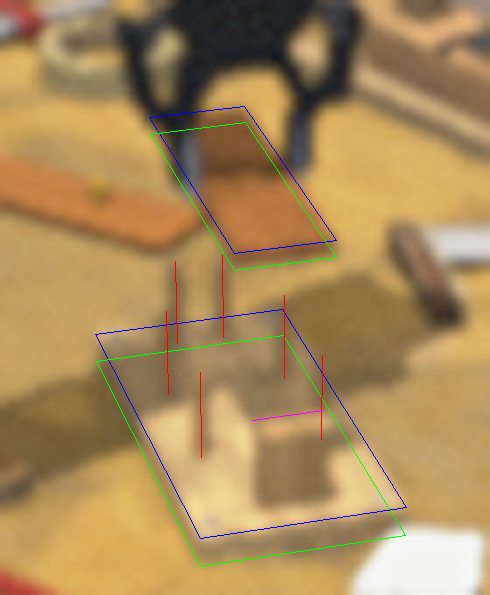

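```bash
cat > e2.py <<'E'
from h import *
from scipy.ndimage import map_coordinates,gaussian_filter1d
def prof(n,img,p,A,B,nrm,z,ch=1,rng=.012):
    """A,B,nrm in local frame (mm). returns offset mm of strongest gradient for the two halves"""
    la=cv2.cvtColor(img.astype(np.float32)/255,cv2.COLOR_BGR2LAB)[...,ch]
    f=np.linspace(0,1,40); s=np.arange(-rng,rng+1e-6,.0005)
    L=(np.array(A)+(np.array(B)-np.array(A))*f[:,None])/1e3
    L=(L[:,None]+np.array(nrm)*s[None,:,None]).reshape(-1,2)
    X=np.c_[L@R2(p[2]).T+p[:2],np.full(len(L),z)]; uv=proj(n,X)
    I=map_coordinates(la,[uv[:,1],uv[:,0]],order=3).reshape(40,-1); h=[]
    for q in (I[:20],I[20:]):
        g=gaussian_filter1d(np.gradient(np.median(q,0)),2); j=np.argmax(np.abs(g)); h.append(f'{s[j]*1e3:+.1f}({g[j]:+.2f})')
    return h
E
python3 - <<'E'
from e2 import *
p=np.array([.5244,-.0033,np.radians(74.63)])
for n in('top','side'):
    im=cv2.imread(f'pics/{n}2.png')
    print(n,'heel end',prof(n,im,p,(-90,-22),(-90,22),(-1,0),.168))
    print(n,'y-',prof(n,im,p,(-85,-28),(-50,-28),(0,-1),.168))
    print(n,'y+',prof(n,im,p,(-85,28),(-50,28),(0,1),.168),'bottom',prof(n,im,p,(-85,28),(-50,28),(0,1),.158))
    print(n,'heelbottom',prof(n,im,p,(-90,-22),(-90,22),(-1,0),.158))
E
```

```text
top heel end ['-2.0(-0.78)', '-2.5(-0.91)']
top y- ['-0.5(-0.76)', '+0.0(-0.70)']
top y+ ['-1.0(-0.90)', '-1.5(-0.87)'] bottom ['-2.5(-0.89)', '-3.0(-0.86)']
top heelbottom ['-3.5(-0.80)', '-3.5(-0.90)']
side heel end ['+5.5(-0.42)', '+8.5(-0.38)']
side y- ['+2.5(-0.59)', '+3.0(-0.55)']
side y+ ['+0.0(-0.90)', '-1.0(-0.81)'] bottom ['-3.5(-0.46)', '-5.5(-0.85)']
side heelbottom ['-12.0(-0.41)', '-10.0(-0.36)']
```

Run:
```python
from h import *
crop(cv2.imread('pics/side2.png'),222,120,272,160,14,'pics/z.png')
```

```text
(no output)
```

View pics/z.png

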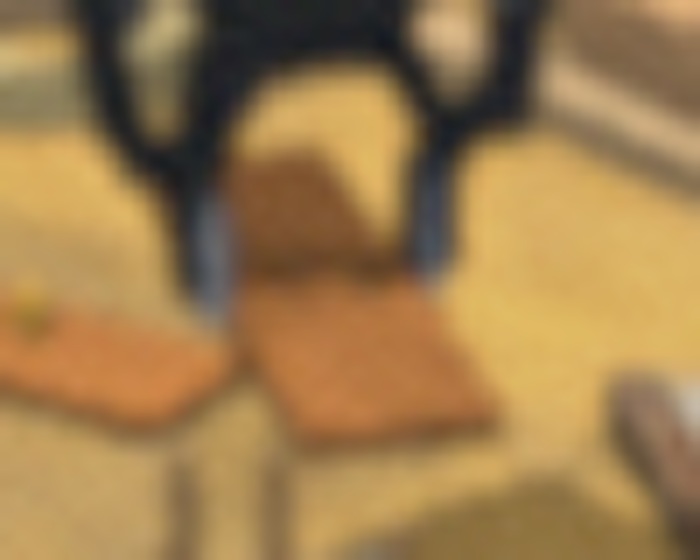

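```bash
python3 -m crank '[[[-0.002,0.0005,0.06],[-0.001,0,0.004]],[[-0.002,0.0005,0.122],[-0.001,0,0.004]],[[-0.002,0.0005,0.122],[-0.001,0,0.004]],[[-0.002,0.0005,0.122],[-0.001,0,0.004]]]'
python3 g.py .52415,-.00443,.078,74.5
python3 - <<'E'
from e2 import *
from workcell import ctrl
for n in('top','side'): cv2.imwrite(f'pics/{n}3.png',ctrl.capture(n))
s=ctrl.state();q=s['tool_pos'];R=s['tool_rot']
p=np.array([q[0],q[1],np.arctan2(R[1][0],R[0][0])]);z=q[2]
for n in('top','side'):
    im=cv2.imread(f'pics/{n}3.png')
    print(n,'heel end',prof(n,im,p,(-90,-22),(-90,22),(-1,0),z+.01))
    print(n,'y-',prof(n,im,p,(-85,-28),(-50,-28),(0,-1),z+.01))
    print(n,'y+',prof(n,im,p,(-85,28),(-50,28),(0,1),z+.01))
j=np.array([.5249,-.0036,np.radians(74.5)])
jigov(cv2.imread('pics/top3.png'),'top',j,205,155,265,200,12,'pics/t3o.png',[('plain',p,z)])
jigov(cv2.imread('pics/side3.png'),'side',j,215,135,275,200,9,'pics/s3o.png',[('plain',p,z)])
E
```

```text
clock: 6.62
tool_pos: [0.5252, -0.0061, 0.0862]
tool_rot: [[0.269, 0.963, 0.001], [0.963, -0.269, -0.0], [0.0, 0.001, -1.0]]
ft_force: [0.2, 0.4, 0.2]
opening: 0.627
t 6.62 pos [ 0.5252 -0.0061  0.0862] yaw 74.37 open 0.627 F [0.2 0.4 0.2] j1,7 [ 26.3 -28.1]
shift [ 0.0022 -0.0025  0.0137] turn [ 0.0023 -0.0002 -0.0045]
top heel end ['-1.5(-0.74)', '+0.5(-0.68)']
top y- ['-2.0(-0.76)', '-2.0(-0.74)']
top y+ ['+0.0(-0.83)', '+1.0(-0.62)']
side heel end ['+5.0(-0.38)', '+7.5(-0.43)']
side y- ['+1.5(-0.85)', '+2.5(-0.78)']
side y+ ['+2.5(-0.97)', '+1.0(-0.94)']
```

View pics/t3o.png

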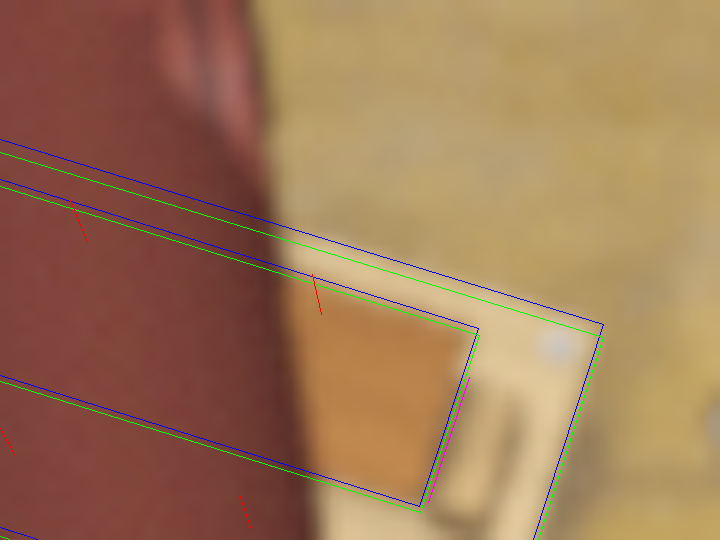

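View pics/s3o.png

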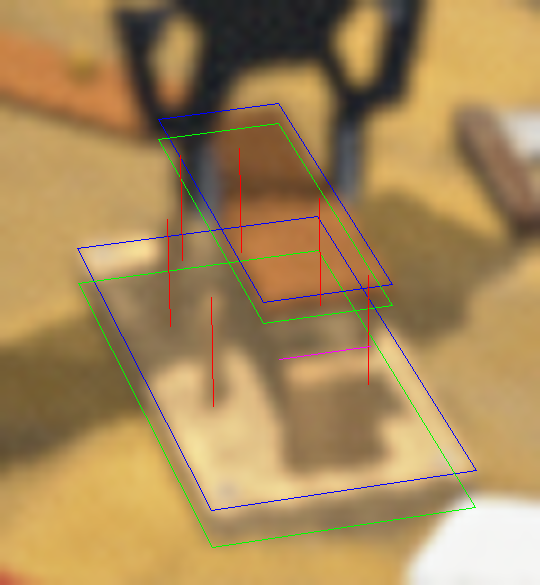

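```bash
python3 -m crank '[[[0.002,-0.002,0.005],[0.002,0,-0.004]],[[0.002,-0.002,0.01],[0.002,0,-0.004]],[[0.002,-0.002,0.01],[0.002,0,-0.004]],[[0.002,-0.002,0.01],[0.002,0,-0.004]]]'
python3 g.py .52415,-.00443,.060,74.5
```

```text
clock: 7.22
tool_pos: [0.5236, -0.0052, 0.0789]
tool_rot: [[0.268, 0.963, -0.001], [0.963, -0.268, -0.0], [-0.0, -0.001, -1.0]]
ft_force: [-0.5, 0.0, -0.6]
opening: 0.629
t 7.22 pos [ 0.5236 -0.0052  0.0789] yaw 74.44 open 0.629 F [-0.5  0.  -0.6] j1,7 [ 26.1 -28.4]
shift [0.0014 0.0006 0.0314] turn [-0.0024  0.0009 -0.0021]
```

```bash
python3 -m crank '[[[0.001,0.0005,0.01],[-0.002,0,-0.002]],[[0.001,0.0005,0.02],[-0.002,0,-0.002]],[[0.001,0.0005,0.031],[-0.002,0,-0.002]],[[0.001,0.0005,0.031],[-0.002,0,-0.002]]]'
python3 g.py .52415,-.00443,.040,74.5
```

```text
clock: 7.72
tool_pos: [0.5235, -0.0046, 0.0595]
tool_rot: [[0.267, 0.964, -0.002], [0.964, -0.267, -0.0], [-0.001, -0.001, -1.0]]
ft_force: [0.3, -0.5, -0.9]
opening: 0.632
t 7.72 pos [ 0.5235 -0.0046  0.0595] yaw 74.5 open 0.632 F [ 0.3 -0.5 -0.9] j1,7 [ 25.6 -29.3]
shift [0.0006 0.001  0.0324] turn [-0.003   0.0012  0.0001]
```

```bash
python3 -m crank '[[[0.0005,0.0005,0.015],[0,0,0]],[[0.0005,0.0005,0.03],[0,0,0]],[[0.0005,0.0005,0.045],[0,0,0]],[[0.0005,0.0005,0.06],[0,0,0]],[[0.0005,0.0005,0.06],[0,0,0]]]'
python3 g.py .52415,-.00443,.020,74.5
```

```text
clock: 8.35
tool_pos: [0.5238, -0.0044, 0.0234]
tool_rot: [[0.267, 0.964, -0.002], [0.964, -0.267, -0.0], [-0.001, -0.002, -1.0]]
ft_force: [-0.5, -0.6, -1.3]
opening: 0.631
t 8.35 pos [ 0.5238 -0.0044  0.0234] yaw 74.51 open 0.631 F [-0.5 -0.6 -1.3] j1,7 [ 24.5 -31.2]
shift [0.0001 0.0006 0.0056] turn [-0.0033  0.0012  0.0002]
```

```bash
python3 -m crank '[[[0,0,0.006],[0,0,0]],[[0,0,0.006],[0,0,0]],[[0,0,0.006],[0,0,0]]]'
python3 -m crank '[[[0,0,0],[0,0,0]],[[0,0,0],[0,0,0]],[[0,0,0],[0,0,0]],[[0,0,0],[0,0,0]],[[0,0,-0.05],[0,0,0]],[[0,0,-0.15],[0,0,0]],[[0,0,-0.25],[0,0,0]],[[0,0,-0.3],[0,0,0]]]' -1
python3 g.py .52,-.15,.2,46 .6030,-.2937,.2,-75
```

```text
clock: 8.72
tool_pos: [0.5246, -0.0044, 0.0209]
tool_rot: [[0.267, 0.964, 0.0], [0.964, -0.267, -0.0], [-0.0, 0.0, -1.0]]
ft_force: [-0.3, -0.0, 0.1]
opening: 0.628
clock: 9.72
tool_pos: [0.5256, -0.0041, 0.2042]
tool_rot: [[0.267, 0.964, 0.004], [0.964, -0.267, -0.001], [0.0, 0.004, -1.0]]
ft_force: [1.5, -0.5, 0.4]
opening: 1.0
t 9.72 pos [ 0.5256 -0.0041  0.2042] yaw 74.51 open 1.0 F [ 1.5 -0.5  0.4] j1,7 [ 28.6 -24. ]
shift [-0.2368  0.056   0.0072] turn [ 0.0079 -0.0023  0.9953]
t 9.72 pos [ 0.5256 -0.0041  0.2042] yaw 74.51 open 1.0 F [ 1.5 -0.5  0.4] j1,7 [ 28.6 -24. ]
shift [-0.4307  0.2532  0.008 ] turn [ 2.500e-03 -1.070e-02  5.219e+00]
```

```bash
python3 -m crank '[[[-0.43,0.253,0.03],[0.0,0,-1]],[[-0.43,0.253,0.03],[0.0,0,-1]],[[-0.43,0.253,0.03],[0.0,0,-1]],[[-0.43,0.253,0.03],[0.0,0,-1]],[[-0.43,0.253,0.03],[0.0,0,-1]],[[-0.43,0.253,0.03],[0.0,0,-1]]]'
python3 g.py .6030,-.2937,.06,105
python3 - <<'E'
from e2 import *
for n in('top','side'): cv2.imwrite(f'pics/{n}4.png',ctrl.capture(n))
j=np.array([.5247,-.0046,np.radians(74.5)])
jigov(cv2.imread('pics/top4.png'),'top',j,170,150,270,225,8,'pics/t4o.png',[('plain',j,.018)])
E
```

```text
clock: 10.48
tool_pos: [0.6006, -0.2992, 0.181]
tool_rot: [[-0.221, 0.975, -0.002], [0.975, 0.221, -0.001], [-0.001, -0.002, -1.0]]
ft_force: [-0.0, 0.2, -0.2]
opening: 1.0
t 10.47 pos [ 0.6006 -0.2992  0.181 ] yaw 102.76 open 1.0 F [-0.   0.2 -0.2] j1,7 [43.  26.9]
shift [0.0081 0.0064 0.2017] turn [-0.0048  0.001  -0.0783]
```

View pics/t4o.png

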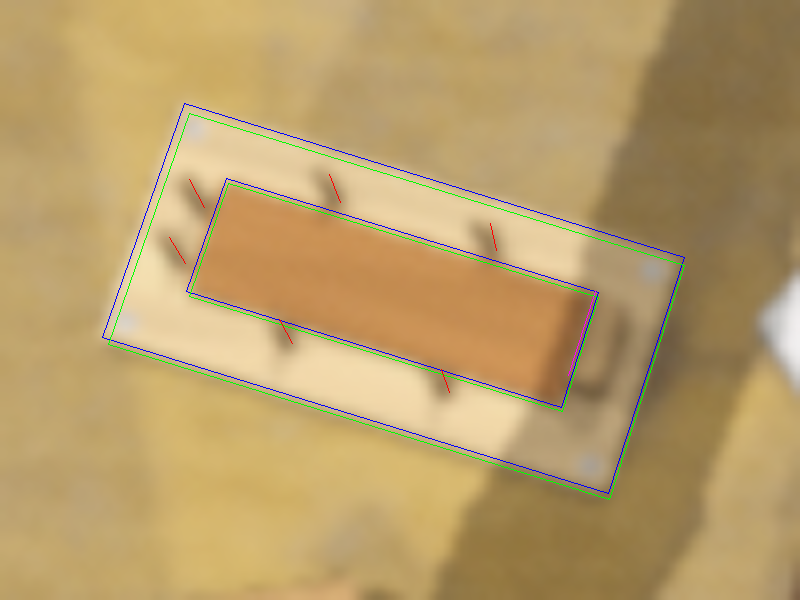

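View pics/side4.png

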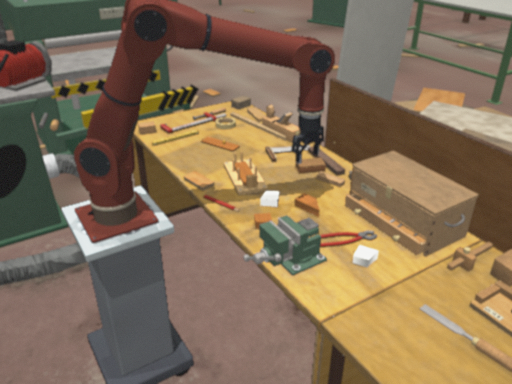

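```bash
python3 - <<'E'
from e2 import *
j=np.array([.5247,-.0046,np.radians(74.5)])
for n in('top','side'):
    p,e=softfit(n,cv2.imread(f'pics/{n}4.png'),'plain',j,z0=.018,toponly=True); print(n,p[:2].round(4),np.degrees(p[2]).round(2),e)
E
python3 -m crank '[[[0.008,0.006,0.1],[-0.004,0,-0.08]],[[0.008,0.006,0.2],[-0.004,0,-0.08]],[[0.008,0.006,0.2],[-0.004,0,-0.08]],[[0.008,0.006,0.2],[-0.004,0,-0.08]],[[0.008,0.006,0.2],[-0.004,0,-0.08]]]'
python3 g.py .6030,-.2937,.004,105
```

```text
top [ 0.5247 -0.0038] 74.71 84.51055145263672
side [0.5281 0.0062] 72.77 125.38286590576172
clock: 11.2
tool_pos: [0.6061, -0.2884, 0.0663]
tool_rot: [[-0.266, 0.964, 0.006], [0.964, 0.267, -0.002], [-0.003, 0.005, -1.0]]
ft_force: [0.0, 0.8, 0.1]
opening: 0.999
t 11.2 pos [ 0.6061 -0.2884  0.0663] yaw 105.46 open 0.999 F [0.  0.8 0.1] j1,7 [41.9 26.2]
shift [-0.0067 -0.0079  0.1037] turn [0.0108 0.0069 0.0159]
```

```bash
python3 -m crank '[[[-0.007,-0.008,0.05],[0.01,0.006,0.016]],[[-0.007,-0.008,0.05],[0.01,0.006,0.016]],[[-0.007,-0.008,0.05],[0.01,0.006,0.016]]]'
python3 g.py .6030,-.2937,.004,105
```

```text
clock: 11.58
tool_pos: [0.6017, -0.2935, 0.0346]
tool_rot: [[-0.259, 0.966, -0.002], [0.966, 0.259, 0.001], [0.001, -0.002, -1.0]]
ft_force: [-0.5, -0.7, 1.2]
opening: 0.999
t 11.57 pos [ 0.6017 -0.2935  0.0346] yaw 104.99 open 0.999 F [-0.5 -0.7  1.2] j1,7 [41.9 25.7]
shift [-0.0009  0.002   0.0511] turn [-0.0031 -0.0028 -0.0003]
```

```bash
python3 -m crank '[[[-0.001,0.001,0.025],[-0.001,-0.001,0]],[[-0.001,0.001,0.05],[-0.001,-0.001,0]],[[-0.001,0.001,0.05],[-0.001,-0.001,0]],[[-0.001,0.001,0.05],[-0.001,-0.001,0]]]'
python3 g.py .6030,-.2937,.004,105
python3 -m crank '[[[0,0,0],[0,0,0]],[[0,0,0],[0,0,0]],[[0,0,0],[0,0,0]],[[0,0,0],[0,0,0]],[[0,0,0],[0,0,0]],[[0,0,-0.03],[0,0,0]],[[0,0,-0.07],[0,0,0]],[[0,0,-0.07],[0,0,-0.3]],[[0,0,-0.07],[0,0,-0.7]],[[0,0,-0.07],[0,0,-1]],[[0,0,-0.07],[0,0,-1]]]' 1
python3 g.py .6030,-.2937,.045,180
```

```text
clock: 12.08
tool_pos: [0.6013, -0.2937, 0.0026]
tool_rot: [[-0.259, 0.966, -0.004], [0.966, 0.259, 0.002], [0.002, -0.003, -1.0]]
ft_force: [0.2, -0.5, -0.6]
opening: 0.998
t 12.07 pos [ 0.6013 -0.2937  0.0026] yaw 104.98 open 0.998 F [ 0.2 -0.5 -0.6] j1,7 [41.4 25. ]
shift [-0.0007  0.0027 -0.0024] turn [-0.006  -0.005  -0.0005]
clock: 13.45
tool_pos: [0.6013, -0.2941, 0.0453]
tool_rot: [[-0.689, 0.725, -0.003], [0.725, 0.689, 0.001], [0.003, -0.001, -1.0]]
ft_force: [0.4, -0.8, -1.0]
opening: 0.645
t 13.45 pos [ 0.6013 -0.2941  0.0453] yaw 133.55 open 0.645 F [ 0.4 -0.8 -1. ] j1,7 [46.1 52.1]
shift [-0.0015  0.0025  0.0005] turn [ 1.0000e-04 -7.4000e-03 -1.6214e+00]
```

```bash
python3 -m crank '[[[0,0,0],[0,0,-0.4]],[[0,0,0],[0,0,-0.8]],[[0,0,0],[0,0,-1]],[[0,0,0],[0,0,-1]]]'
python3 g.py .6030,-.2937,.045,180
python3 -m crank '[[[0,0,0.0],[0,0,-0.35]],[[0,0,0],[0,0,-0.62]],[[0,0,0.03],[0,0,-0.62]],[[0,0,0.06],[0,0,-0.62]],[[0,0,0.06],[0,0,-0.62]]]'
python3 g.py .6030,-.2937,.004,180
```

```text
clock: 13.95
tool_pos: [0.6013, -0.294, 0.045]
tool_rot: [[-0.951, 0.309, -0.003], [0.309, 0.951, 0.001], [0.004, 0.0, -1.0]]
ft_force: [1.1, 0.3, -1.7]
opening: 0.643
t 13.95 pos [ 0.6013 -0.294   0.045 ] yaw 162.03 open 0.643 F [ 1.1  0.3 -1.7] j1,7 [49.9 78. ]
shift [-0.0025  0.0014 -0.0001] turn [ 0.0019 -0.0073 -0.6274]
clock: 14.58
tool_pos: [0.5997, -0.2932, 0.006]
tool_rot: [[-1.0, 0.002, -0.007], [0.002, 1.0, 0.003], [0.007, 0.003, -1.0]]
ft_force: [0.4, -0.8, -1.3]
opening: 0.643
t 14.57 pos [ 0.5997 -0.2932  0.006 ] yaw 179.89 open 0.643 F [ 0.4 -0.8 -1.3] j1,7 [51.4 93.1]
shift [-0.0056 -0.0008  0.0033] turn [ 0.006  -0.0142 -0.0039]
```

```bash
python3 -m crank '[[[0,0,0.004],[0.005,-0.013,0]],[[0,0,0.004],[0.005,-0.013,0]],[[0,0,0.004],[0.005,-0.013,0]]]'
python3 -m crank '[[[0,0,0],[0,0,0]],[[0,0,0],[0,0,0]],[[0,0,0],[0,0,0]],[[0,0,0],[0,0,0]],[[0,0,-0.07],[0,0,0]],[[0,0,-0.15],[0,0,0]],[[0,0,-0.2],[0,0,0.3]],[[0,0,-0.2],[0,0,0.7]],[[0,0,-0.2],[0,0,1]]]' -1
python3 -m crank '[[[0,0,0],[0,0,0.35]],[[0,0,0],[0,0,0.7]],[[0,0,0],[0,0,1]]]'
python3 -m crank '[[[0,0,0],[0,0,0.35]],[[0,0,0],[0,0,0.7]],[[0,0,0],[0,0,1]]]'
python3 -m crank '[[[0,0,0],[0,0,0.35]],[[0,0,0],[0,0,0.7]],[[0,0,0],[0,0,1]]]'
python3 -m crank '[[[0,0,0],[0,0,0.35]],[[0,0,0],[0,0,0.7]],[[0,0,0],[0,0,1]]]'
python3 -m crank '[[[0,0,0],[0,0,0.35]],[[0,0,0],[0,0,0.7]],[[0,0,0],[0,0,1]]]'
python3 g.py .6,-.2937,.1,0
python3 - <<'E'
from e2 import *
for n in('top','side'): cv2.imwrite(f'pics/{n}5.png',ctrl.capture(n))
a=cv2.imread('pics/top5.png'); b=cv2.imread('pics/side5.png')
crop(a,250,110,350,200,4,'pics/t5.png'); crop(b,260,130,360,230,4,'pics/s5.png')
c=cv2.imread('pics/t5.png'); d=cv2.imread('pics/s5.png'); cv2.imwrite('pics/ts5.png',np.hstack([c[:360],d[:360]]))
E
```

```text
clock: 14.95
tool_pos: [0.6016, -0.294, 0.0069]
tool_rot: [[-1.0, -0.0, 0.004], [-0.0, 1.0, -0.002], [-0.004, -0.002, -1.0]]
ft_force: [-1.4, 0.5, -0.6]
opening: 0.645
clock: 16.08
tool_pos: [0.6012, -0.2938, 0.127]
tool_rot: [[-0.875, 0.484, 0.004], [0.484, 0.875, -0.002], [-0.004, 0.0, -1.0]]
ft_force: [0.4, 0.8, 0.2]
opening: 1.0
clock: 16.45
tool_pos: [0.6009, -0.2936, 0.1263]
tool_rot: [[-0.536, 0.844, 0.003], [0.844, 0.536, -0.001], [-0.003, 0.002, -1.0]]
ft_force: [0.1, 1.0, -0.2]
opening: 0.998
clock: 16.82
tool_pos: [0.601, -0.2935, 0.1264]
tool_rot: [[-0.066, 0.998, 0.003], [0.998, 0.066, -0.001], [-0.001, 0.003, -1.0]]
ft_force: [-0.2, -0.1, 0.1]
opening: 0.995
clock: 17.2
tool_pos: [0.601, -0.2935, 0.1263]
tool_rot: [[0.42, 0.907, 0.003], [0.907, -0.42, -0.001], [0.0, 0.003, -1.0]]
ft_force: [0.2, 0.1, -0.0]
opening: 0.999
clock: 17.58
tool_pos: [0.601, -0.2935, 0.1263]
tool_rot: [[0.804, 0.595, 0.003], [0.595, -0.804, -0.001], [0.002, 0.003, -1.0]]
ft_force: [0.7, 0.7, -0.5]
opening: 0.999
clock: 17.95
tool_pos: [0.601, -0.2935, 0.1263]
tool_rot: [[0.991, 0.137, 0.003], [0.137, -0.991, -0.001], [0.003, 0.001, -1.0]]
ft_force: [0.4, 0.5, -0.2]
opening: 0.999
t 17.95 pos [ 0.601  -0.2935  0.1263] yaw 7.87 open 0.999 F [ 0.4  0.5 -0.2] j1,7 [ 31.4 -64. ]
shift [-0.0019  0.0001  0.0439] turn [ 0.0026 -0.0063  0.2746]
```

View pics/ts5.png

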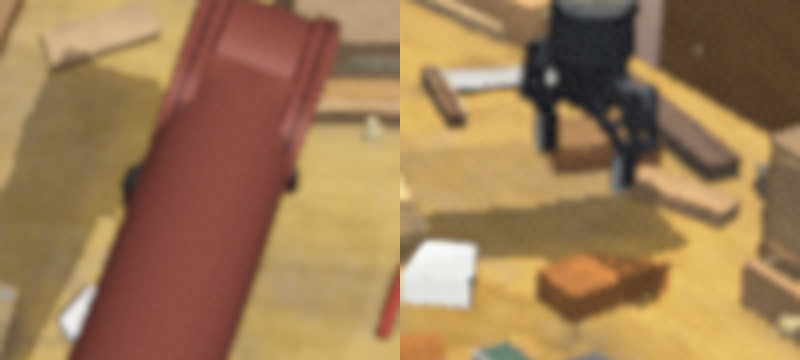

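```bash
python3 - <<'E'
from e2 import *
p,e=softfit('side',cv2.imread('pics/side5.png'),'bed',[.602,-.294,0.],toponly=True); print(p[:2].round(4),np.degrees(p[2]).round(2),e)
E
python3 -m crank '[[[0.0015,0,0.09],[0.002,-0.006,0.275]],[[0.0015,0,0.15],[0.002,-0.006,0.275]],[[0.0015,0,0.15],[0.002,-0.006,0.275]],[[0.0015,0,0.15],[0.002,-0.006,0.275]]]'
python3 g.py .602,-.294,.004,0
```

```text
[ 0.5992 -0.2967] 1.08 100.25077819824219
clock: 18.55
tool_pos: [0.6031, -0.294, 0.038]
tool_rot: [[1.0, 0.007, 0.002], [0.007, -1.0, -0.001], [0.002, 0.001, -1.0]]
ft_force: [1.2, -0.1, 0.3]
opening: 1.003
t 18.55 pos [ 0.6031 -0.294   0.038 ] yaw 0.37 open 1.003 F [ 1.2 -0.1  0.3] j1,7 [ 30.  -71.9]
shift [-0.0019 -0.0001  0.0567] turn [ 0.002  -0.0039  0.013 ]
```

```bash
python3 -m crank '[[[-0.0045,0,0.03],[0.002,-0.004,0.013]],[[-0.0045,0,0.057],[0.002,-0.004,0.013]],[[-0.0045,0,0.057],[0.002,-0.004,0.013]],[[-0.0045,0,0.057],[0.002,-0.004,0.013]]]'
python3 -m crank '[[[0,0,0],[0,0,0]],[[0,0,0],[0,0,0]],[[0,0,0],[0,0,0]],[[0,0,0],[0,0,0]],[[0,0,0],[0,0,0]]]' 1
python3 g.py .602,-.294,.2,28
```

```text
clock: 19.05
tool_pos: [0.5995, -0.2937, 0.0022]
tool_rot: [[1.0, -0.002, -0.002], [-0.002, -1.0, 0.001], [-0.002, -0.001, -1.0]]
ft_force: [0.4, 0.3, 0.3]
opening: 0.997
clock: 19.68
tool_pos: [0.6, -0.2939, 0.003]
tool_rot: [[1.0, -0.002, -0.001], [-0.002, -1.0, 0.0], [-0.001, -0.0, -1.0]]
ft_force: [-0.5, 1.0, 4.9]
opening: 0.644
t 19.68 pos [ 0.6    -0.2939  0.003 ] yaw -0.1 open 0.644 F [-0.5  1.   4.9] j1,7 [ 29.9 -72.6]
shift [ 3.100e-03  2.000e-04 -3.283e-01] turn [-5.000e-04  1.100e-03 -9.807e-01]
```

```bash
python3 -m crank '[[[0,0,-0.1],[0,0,0]],[[0,0,-0.2],[0,0,-0.2]],[[0,0,-0.28],[0,0,-0.6]],[[0,0,-0.28],[0,0,-0.98]],[[0,0,-0.28],[0,0,-0.98]]]'
python3 g.py .5077,-.0659,.17,56.6
python3 - <<'E'
from e2 import *
for n in('top','side'): cv2.imwrite(f'pics/{n}6.png',ctrl.capture(n))
crop(cv2.imread('pics/side6.png'),250,100,350,180,6,'pics/s6.png')
E
```

```text
clock: 20.3
tool_pos: [0.5995, -0.2939, 0.1701]
tool_rot: [[0.883, 0.469, -0.002], [0.469, -0.883, 0.001], [-0.001, -0.001, -1.0]]
ft_force: [0.2, 0.4, -1.6]
opening: 0.646
t 20.3 pos [ 0.5995 -0.2939  0.1701] yaw 27.94 open 0.646 F [ 0.2  0.4 -1.6] j1,7 [ 34.2 -44.6]
shift [ 0.0429 -0.4073  0.0007] turn [-0.0036  0.0019 -1.0004]
```

View pics/s6.png

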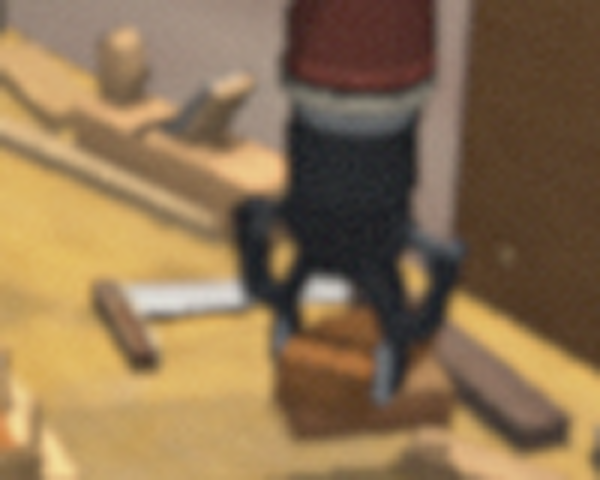

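Bed block is held, level. On to above the heel position.

```bash
python3 -m crank '[[[0.043,-0.407,0],[-0.003,0.001,-1]],[[0.043,-0.407,0],[-0.003,0.001,-1]],[[0.043,-0.407,0],[-0.003,0.001,-1]],[[0.043,-0.407,0],[-0.003,0.001,-1]],[[0.043,-0.407,0],[-0.003,0.001,-1]],[[0.043,-0.407,0],[-0.003,0.001,-1]]]'
python3 g.py .5077,-.0659,.1,74.6
```

```text
clock: 21.15
tool_pos: [0.5078, -0.0665, 0.17]
tool_rot: [[0.552, 0.834, -0.001], [0.834, -0.552, -0.001], [-0.001, -0.001, -1.0]]
ft_force: [0.5, -0.5, -2.4]
opening: 0.641
t 21.15 pos [ 0.5078 -0.0665  0.17  ] yaw 56.5 open 0.641 F [ 0.5 -0.5 -2.4] j1,7 [ 28.4 -34.2]
shift [ 0.0009 -0.0005  0.1167] turn [-0.0016  0.0019 -0.632 ]
```

```bash
python3 -m crank '[[[0.003,-0.0015,0.04],[-0.001,0.001,-0.3]],[[0.003,-0.0015,0.08],[-0.001,0.001,-0.632]],[[0.003,-0.0015,0.115],[-0.001,0.001,-0.632]],[[0.003,-0.0015,0.115],[-0.001,0.001,-0.632]],[[0.003,-0.0015,0.115],[-0.001,0.001,-0.632]]]'
python3 g.py .5081,-.0645,.085,74.6
python3 - <<'E'
from e2 import *
for n in('top','side'): cv2.imwrite(f'pics/{n}7.png',ctrl.capture(n))
s=ctrl.state();q=s['tool_pos'];R=s['tool_rot']
p=np.array([q[0],q[1],np.arctan2(R[1][0],R[0][0])]);z=q[2]-.003
j=np.array([.5247,-.0042,np.radians(74.6)])
jigov(cv2.imread('pics/top7.png'),'top',j,190,140,270,215,8,'pics/t7o.png',[('bed',p,z)])
jigov(cv2.imread('pics/side7.png'),'side',j,215,115,285,200,8,'pics/s7o.png',[('bed',p,z)])
E
```

```text
clock: 21.78
tool_pos: [0.5087, -0.0648, 0.1019]
tool_rot: [[0.265, 0.964, 0.001], [0.964, -0.265, 0.0], [0.0, 0.0, -1.0]]
ft_force: [0.2, 0.6, -1.5]
opening: 0.645
t 21.77 pos [ 0.5087 -0.0648  0.1019] yaw 74.61 open 0.645 F [ 0.2  0.6 -1.5] j1,7 [ 28.8 -18.7]
shift [ 0.0002 -0.0011  0.0282] turn [ 0.0009 -0.0007  0.0003]
```

View pics/t7o.png

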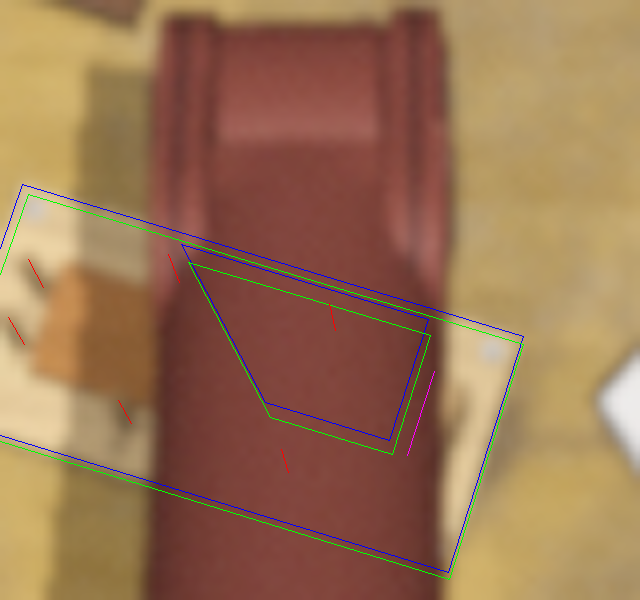

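View pics/s7o.png

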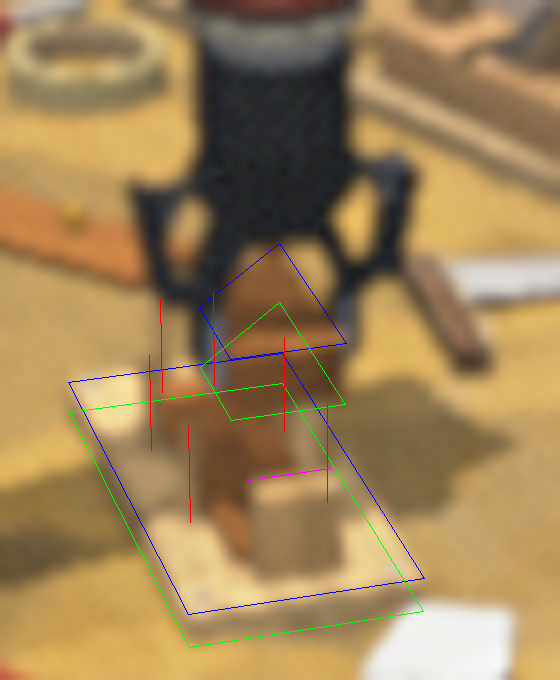

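```bash
python3 -m crank '[[[0,-0.0005,0.025],[0,0,0]],[[0,-0.0005,0.05],[0,0,0]],[[0,-0.0005,0.06],[0,0,0]],[[0,-0.0005,0.07],[0,0,0]],[[0,-0.0005,0.07],[0,0,0]]]'
python3 g.py .5081,-.0645,.031,74.6
```

```text
clock: 22.5
tool_pos: [0.5077, -0.0639, 0.059]
tool_rot: [[0.263, 0.965, -0.0], [0.965, -0.263, 0.0], [0.0, -0.001, -1.0]]
ft_force: [0.4, 0.1, -0.8]
opening: 0.645
t 22.5 pos [ 0.5077 -0.0639  0.059 ] yaw 74.73 open 0.645 F [ 0.4  0.1 -0.8] j1,7 [ 28.  -20.4]
shift [-0.0008  0.0009  0.0467] turn [-0.0011 -0.0003  0.0046]
```

```bash
python3 -m crank '[[[-0.0005,0.0005,0.015],[0,0,0.003]],[[-0.0005,0.0005,0.03],[0,0,0.003]],[[-0.0005,0.0005,0.042],[0,0,0.003]],[[-0.0005,0.0005,0.042],[0,0,0.003]]]'
python3 g.py .5081,-.0645,.031,74.6
```

```text
clock: 23.0
tool_pos: [0.5076, -0.0642, 0.0335]
tool_rot: [[0.265, 0.964, -0.001], [0.964, -0.265, 0.0], [0.0, -0.001, -1.0]]
ft_force: [0.9, -0.4, -0.8]
opening: 0.645
t 23.0 pos [ 0.5076 -0.0642  0.0335] yaw 74.64 open 0.645 F [ 0.9 -0.4 -0.8] j1,7 [ 27.4 -21.6]
shift [-0.0002  0.0009  0.0041] turn [-0.0024 -0.0003  0.0016]
```

Lower the last 2 mm, release, retreat, and head toward the toe block.

```bash
python3 -m crank '[[[0,0,0.0025],[0,0,0]],[[0,0,0.0035],[0,0,0]],[[0,0,0.0035],[0,0,0]]]'
python3 -m crank '[[[0,0,0],[0,0,0]],[[0,0,0],[0,0,0]],[[0,0,0],[0,0,0]],[[0,0,0],[0,0,0]],[[0,0,-0.05],[0,0,0]],[[0,0,-0.15],[0,0,0]],[[0,0,-0.25],[0,0,0]],[[0,0,-0.27],[0,0,0]]]' -1
python3 g.py .41,-.314,.15,63.5
```

```text
clock: 23.38
tool_pos: [0.5082, -0.0643, 0.0323]
tool_rot: [[0.265, 0.964, 0.0], [0.964, -0.265, 0.0], [0.0, 0.0, -1.0]]
ft_force: [-0.4, -0.6, -1.4]
opening: 0.64
clock: 24.38
tool_pos: [0.5102, -0.0643, 0.1985]
tool_rot: [[0.265, 0.964, 0.007], [0.964, -0.265, -0.001], [0.0, 0.007, -1.0]]
ft_force: [0.6, 0.5, -0.6]
opening: 1.001
t 24.38 pos [ 0.5102 -0.0643  0.1985] yaw 74.65 open 1.001 F [ 0.6  0.5 -0.6] j1,7 [ 30.3 -15.9]
shift [-0.4455 -0.0514  0.0803] turn [ 0.0139 -0.0021  0.3891]
```

```bash
python3 -m crank '[[[-0.445,-0.051,0.08],[0.01,-0.002,0.39]],[[-0.445,-0.051,0.08],[0.01,-0.002,0.39]],[[-0.445,-0.051,0.08],[0.01,-0.002,0.39]],[[-0.445,-0.051,0.08],[0.01,-0.002,0.39]],[[-0.445,-0.051,0.08],[0.01,-0.002,0.39]],[[-0.445,-0.051,0.08],[0.01,-0.002,0.39]],[[-0.445,-0.051,0.08],[0.01,-0.002,0.39]]]'
python3 g.py .41,-.314,.05,63.5
python3 - <<'E'
from e2 import *
for n in('top','side'): cv2.imwrite(f'pics/{n}8.png',ctrl.capture(n))
j=np.array([.5247,-.0042,np.radians(74.6)]); b=np.array([*(j[:2]+R2(j[2])@[-.064,0]),j[2]])
for n in('top','side'):
    p,e=softfit(n,cv2.imread(f'pics/{n}8.png'),'bed',b,z0=.028,toponly=True); d=R2(j[2]).T@(p[:2]-j[:2])*1e3; print(n,'bed in jig',d.round(1),np.degrees(p[2]).round(1),round(e,1))
jigov(cv2.imread('pics/top8.png'),'top',j,170,140,270,220,7.5,'pics/t8o.png',[('bed',b,.028)])
crop(cv2.imread('pics/side8.png'),210,130,290,200,7,'pics/s8.png')
E
```

```text
clock: 25.25
tool_pos: [0.4083, -0.3125, 0.1457]
tool_rot: [[0.446, 0.895, -0.005], [0.895, -0.446, 0.002], [-0.001, -0.005, -1.0]]
ft_force: [-0.1, 0.8, -0.3]
opening: 1.004
t 25.25 pos [ 0.4083 -0.3125  0.1457] yaw 63.54 open 1.004 F [-0.1  0.8 -0.3] j1,7 [47.3  3.8]
shift [-0.0009  0.0045  0.1595] turn [-0.0108  0.0015  0.0014]
top bed in jig [-56.    2.2] 78.2 241.3
side bed in jig [-117.     0.9] 97.3 371.3
```

View pics/t8o.png

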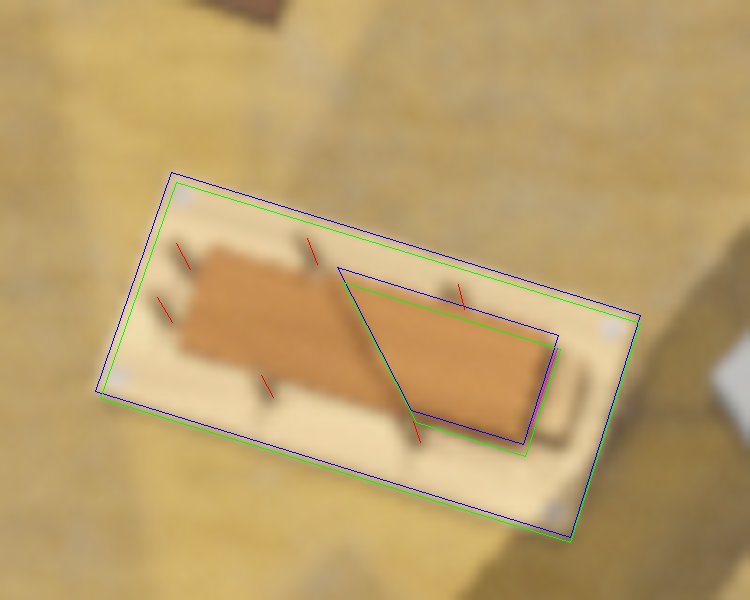

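View pics/s8.png

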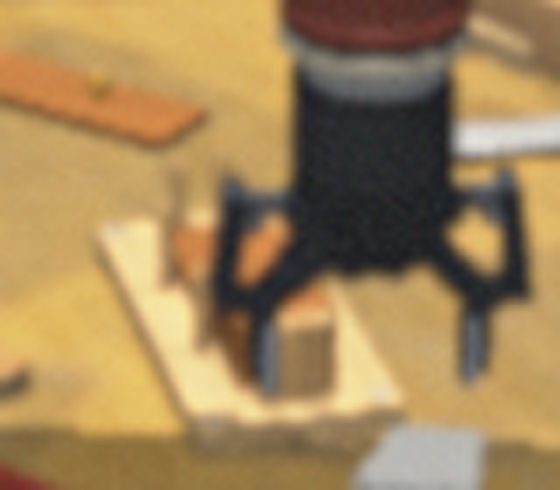

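```bash
python3 -m crank '[[[-0.0005,0.002,0.08],[-0.005,0,0]],[[-0.0005,0.002,0.16],[-0.005,0,0]],[[-0.0005,0.002,0.18],[-0.005,0,0]],[[-0.0005,0.002,0.18],[-0.005,0,0]],[[-0.0005,0.002,0.18],[-0.005,0,0]]]'
python3 g.py .41,-.314,.004,63.5
```

```text
clock: 25.98
tool_pos: [0.4096, -0.315, 0.04]
tool_rot: [[0.446, 0.895, -0.0], [0.895, -0.446, -0.002], [-0.002, 0.001, -1.0]]
ft_force: [1.0, -0.3, 0.6]
opening: 1.002
t 25.98 pos [ 0.4096 -0.315   0.04  ] yaw 63.49 open 1.002 F [ 1.  -0.3  0.6] j1,7 [46.5  1.5]
shift [ 0.0018 -0.0002  0.06  ] turn [ 0.0011  0.0036 -0.0002]
```

```bash
python3 -m crank '[[[0.001,0,0.03],[0,0.002,0]],[[0.001,0,0.06],[0,0.002,0]],[[0.001,0,0.06],[0,0.002,0]],[[0.001,0,0.06],[0,0.002,0]]]'
python3 g.py .41,-.314,.004,63.5
python3 -m crank '[[[0,0,0],[0,0,0]],[[0,0,0],[0,0,0]],[[0,0,0],[0,0,0]],[[0,0,0],[0,0,0]],[[0,0,0],[0,0,0]]]' 1
python3 g.py .41,-.314,.2,74.6
```

```text
clock: 26.48
tool_pos: [0.4084, -0.3138, 0.002]
tool_rot: [[0.447, 0.895, -0.003], [0.895, -0.447, 0.001], [-0.0, -0.003, -1.0]]
ft_force: [0.2, 0.8, -1.1]
opening: 0.996
t 26.48 pos [ 0.4084 -0.3138  0.002 ] yaw 63.47 open 0.996 F [ 0.2  0.8 -1.1] j1,7 [46.   0.5]
shift [ 0.0009  0.0025 -0.0034] turn [-0.0055  0.0003 -0.001 ]
clock: 27.1
tool_pos: [0.409, -0.3142, 0.0029]
tool_rot: [[0.447, 0.895, -0.001], [0.895, -0.447, -0.0], [-0.001, -0.001, -1.0]]
ft_force: [0.1, 1.2, 5.4]
opening: 0.647
t 27.1 pos [ 0.409  -0.3142  0.0029] yaw 63.47 open 0.647 F [0.1 1.2 5.4] j1,7 [46.   0.5]
shift [ 0.0009  0.001  -0.3286] turn [-0.0022  0.0011 -0.3885]
```

```bash
python3 -m crank '[[[0,0,-0.1],[0,0,0]],[[0,0,-0.2],[0,0,0]],[[0,0,-0.3],[0,0,-0.2]],[[0,0,-0.3],[0,0,-0.38]],[[0,0,-0.3],[0,0,-0.38]]]'
python3 g.py .542,.0585,.17,74.6
```

```text
clock: 27.72
tool_pos: [0.4088, -0.3141, 0.1825]
tool_rot: [[0.27, 0.963, -0.002], [0.963, -0.27, 0.0], [-0.0, -0.002, -1.0]]
ft_force: [0.4, -0.1, -1.1]
opening: 0.643
t 27.73 pos [ 0.4088 -0.3141  0.1825] yaw 74.32 open 0.643 F [ 0.4 -0.1 -1.1] j1,7 [48.6 15.1]
shift [0.6578 0.0459 0.0205] turn [-0.0032  0.0007 -0.0099]
```

```bash
python3 -m crank '[[[0.658,0.046,0.02],[-0.002,0,-0.01]],[[0.658,0.046,0.02],[-0.002,0,-0.01]],[[0.658,0.046,0.02],[-0.002,0,-0.01]],[[0.658,0.046,0.02],[-0.002,0,-0.01]],[[0.658,0.046,0.02],[-0.002,0,-0.01]],[[0.658,0.046,0.02],[-0.002,0,-0.01]],[[0.658,0.046,0.02],[-0.002,0,-0.01]],[[0.658,0.046,0.02],[-0.002,0,-0.01]],[[0.658,0.046,0.02],[-0.002,0,-0.01]]]'
python3 g.py .542,.0585,.09,74.6
```

```text
clock: 28.85
tool_pos: [0.5413, 0.0573, 0.1693]
tool_rot: [[0.267, 0.964, -0.003], [0.964, -0.267, -0.0], [-0.001, -0.003, -1.0]]
ft_force: [0.1, -0.8, -0.9]
opening: 0.642
t 28.85 pos [0.5413 0.0573 0.1693] yaw 74.51 open 0.642 F [ 0.1 -0.8 -0.9] j1,7 [ 20.9 -32.6]
shift [0.0023 0.001  0.1321] turn [-0.0055  0.0018 -0.003 ]
```

```bash
python3 -m crank '[[[0.001,0.0005,0.06],[-0.003,0,-0.003]],[[0.001,0.0005,0.12],[-0.003,0,-0.003]],[[0.001,0.0005,0.12],[-0.003,0,-0.003]],[[0.001,0.0005,0.12],[-0.003,0,-0.003]]]'
python3 g.py .542,.0585,.06,74.6
python3 - <<'E'
from e2 import *
for n in('top','side'): cv2.imwrite(f'pics/{n}9.png',ctrl.capture(n))
s=ctrl.state();q=s['tool_pos'];R=s['tool_rot']
p=np.array([q[0],q[1],np.arctan2(R[1][0],R[0][0])]);z=q[2]-.003
j=np.array([.5247,-.0042,np.radians(74.6)])
jigov(cv2.imread('pics/top9.png'),'top',j,170,140,270,220,7,'pics/t9o.png',[('toe',p,z)])
jigov(cv2.imread('pics/side9.png'),'side',j,215,115,285,200,7,'pics/s9o.png',[('toe',p,z)])
E
```

```text
clock: 29.35
tool_pos: [0.5428, 0.0585, 0.0993]
tool_rot: [[0.265, 0.964, 0.001], [0.964, -0.265, -0.0], [0.0, 0.001, -1.0]]
ft_force: [0.7, 0.1, -1.1]
opening: 0.641
t 29.35 pos [0.5428 0.0585 0.0993] yaw 74.64 open 0.641 F [ 0.7  0.1 -1.1] j1,7 [ 19.7 -35.1]
shift [-0.0003 -0.0014  0.0655] turn [ 0.0025 -0.0005  0.0013]
```

View pics/t9o.png

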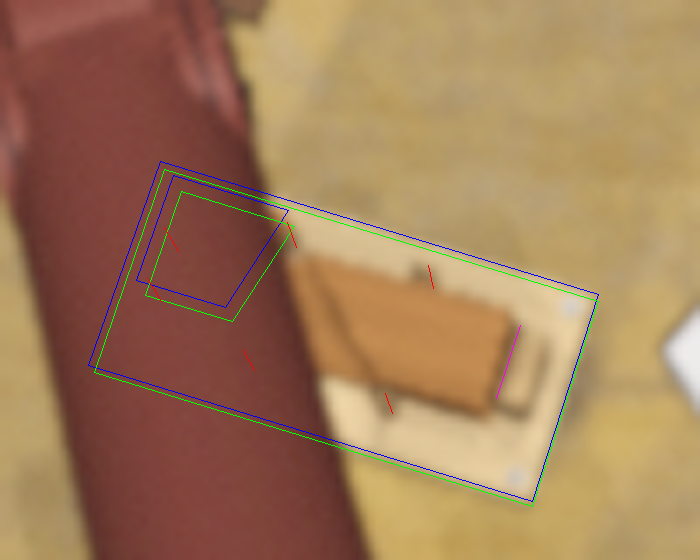

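View pics/s9o.png

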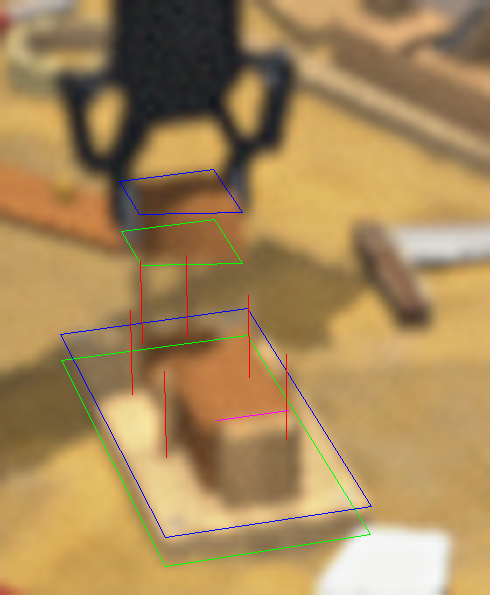

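Held toe block agrees with the prediction. Descend in stages.

```bash
python3 -m crank '[[[0,-0.001,0.025],[0,0,0]],[[0,-0.001,0.045],[0,0,0]],[[0,-0.001,0.065],[0,0,0]],[[0,-0.001,0.065],[0,0,0]]]'
python3 g.py .542,.0585,.031,74.6
```

```text
clock: 29.95
tool_pos: [0.5407, 0.0594, 0.0577]
tool_rot: [[0.263, 0.965, -0.002], [0.965, -0.263, 0.0], [-0.0, -0.002, -1.0]]
ft_force: [1.3, 0.2, -0.3]
opening: 0.64
t 29.95 pos [0.5407 0.0594 0.0577] yaw 74.74 open 0.64 F [ 1.3  0.2 -0.3] j1,7 [ 18.6 -36.8]
shift [-0.0009  0.0025  0.0445] turn [-0.0042  0.0009  0.005 ]
```

```bash
python3 -m crank '[[[-0.001,0.0015,0.015],[-0.002,0,0.004]],[[-0.001,0.0015,0.03],[-0.002,0,0.004]],[[-0.001,0.0015,0.042],[-0.002,0,0.004]],[[-0.001,0.0015,0.042],[-0.002,0,0.004]]]'
python3 g.py .542,.0585,.031,74.6
```

```text
clock: 30.45
tool_pos: [0.5419, 0.0586, 0.0332]
tool_rot: [[0.265, 0.964, -0.0], [0.964, -0.265, -0.0], [-0.0, 0.0, -1.0]]
ft_force: [-0.1, 0.5, -0.5]
opening: 0.644
t 30.45 pos [0.5419 0.0586 0.0332] yaw 74.62 open 0.644 F [-0.1  0.5 -0.5] j1,7 [ 17.9 -38.1]
shift [-0.0001  0.0002  0.0037] turn [0.0001 0.0004 0.0006]
```

```bash
python3 -m crank '[[[0,0,0.0025],[0,0,0]],[[0,0,0.0035],[0,0,0]],[[0,0,0.0035],[0,0,0]]]'
python3 -m crank '[[[0,0,0],[0,0,0]],[[0,0,0],[0,0,0]],[[0,0,0],[0,0,0]],[[0,0,0],[0,0,0]],[[0,0,-0.05],[0,0,0]],[[0,0,-0.15],[0,0,0]],[[0,0,-0.25],[0,0,0]],[[0,0,-0.27],[0,0,0]]]' -1
python3 g.py .5848,.3185,.15,102 .5848,.3185,.15,114.6
```

```text
clock: 30.82
tool_pos: [0.5425, 0.0587, 0.0319]
tool_rot: [[0.265, 0.964, 0.001], [0.964, -0.265, -0.0], [0.0, 0.001, -1.0]]
ft_force: [0.1, 0.0, -0.8]
opening: 0.65
clock: 31.82
tool_pos: [0.5442, 0.0592, 0.1982]
tool_rot: [[0.265, 0.964, 0.008], [0.964, -0.265, -0.0], [0.002, 0.008, -1.0]]
ft_force: [0.4, -0.2, 0.0]
opening: 0.999
t 31.82 pos [0.5442 0.0592 0.1982] yaw 74.62 open 0.999 F [ 0.4 -0.2  0. ] j1,7 [ 21.5 -32. ]
shift [ 0.4344 -0.05    0.0808] turn [ 0.016  -0.     -0.9558]
t 31.82 pos [0.5442 0.0592 0.1982] yaw 74.62 open 0.999 F [ 0.4 -0.2  0. ] j1,7 [ 21.5 -32. ]
shift [ 0.4344 -0.05    0.0808] turn [ 0.0161  0.0017 -1.3956]
```

```bash
python3 -m crank '[[[0.434,-0.05,0.08],[0.01,0,-0.96]],[[0.434,-0.05,0.08],[0.01,0,-0.96]],[[0.434,-0.05,0.08],[0.01,0,-0.96]],[[0.434,-0.05,0.08],[0.01,0,-0.96]],[[0.434,-0.05,0.08],[0.01,0,-0.96]],[[0.434,-0.05,0.08],[0.01,0,-0.96]],[[0.434,-0.05,0.08],[0.01,0,-0.96]]]'
python3 g.py .5848,.3185,.05,114.6
python3 - <<'E'
from e2 import *
for n in('top','side'): cv2.imwrite(f'pics/{n}10.png',ctrl.capture(n))
j=np.array([.5247,-.0042,np.radians(74.6)]); b=np.array([*(j[:2]+R2(j[2])@[-.064,0]),j[2]]); t=np.array([*(j[:2]+R2(j[2])@[.066,0]),j[2]])
jigov(cv2.imread('pics/top10.png'),'top',j,170,140,270,220,7.5,'pics/t10o.png',[('bed',b,.028),('toe',t,.028)])
crop(cv2.imread('pics/side10.png'),210,130,290,200,7,'pics/s10.png')
E
```

```text
clock: 32.7
tool_pos: [0.583, 0.3157, 0.1456]
tool_rot: [[-0.208, 0.978, -0.004], [0.978, 0.208, -0.001], [-0.001, -0.004, -1.0]]
ft_force: [0.3, 0.0, 0.5]
opening: 1.004
t 32.7 pos [0.583  0.3157 0.1456] yaw 102.01 open 1.004 F [0.3 0.  0.5] j1,7 [ -1.7 -34.5]
shift [0.0041 0.0045 0.1593] turn [-7.800e-03  4.000e-04 -4.396e-01]
```

View pics/t10o.png

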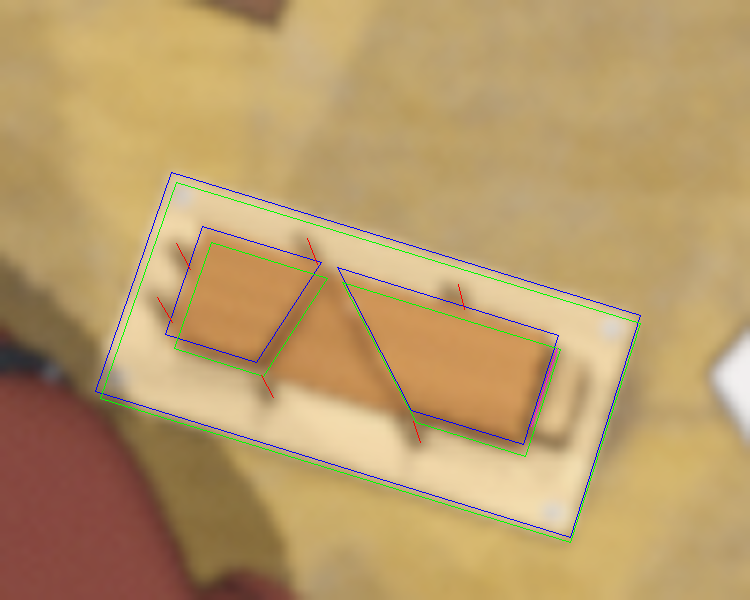

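View pics/s10.png

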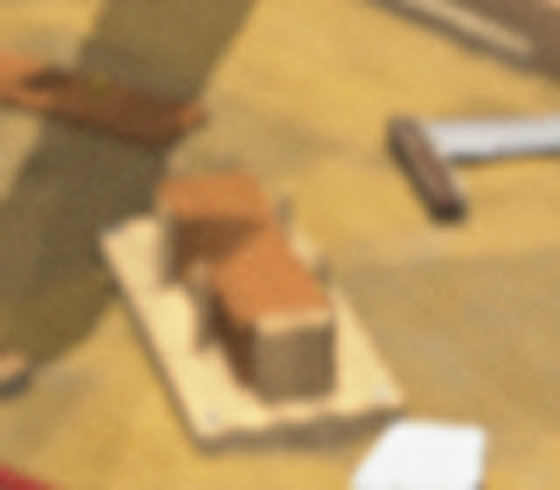

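```bash
python3 -m crank '[[[0.003,0.003,0.08],[-0.004,0,-0.44]],[[0.003,0.003,0.16],[-0.004,0,-0.44]],[[0.003,0.003,0.16],[-0.004,0,-0.44]],[[0.003,0.003,0.16],[-0.004,0,-0.44]],[[0.003,0.003,0.16],[-0.004,0,-0.44]]]'
python3 g.py .5848,.3185,.001,114.6
```

```text
clock: 33.42
tool_pos: [0.5848, 0.3204, 0.0525]
tool_rot: [[-0.417, 0.909, 0.001], [0.909, 0.417, 0.002], [0.001, 0.002, -1.0]]
ft_force: [-0.4, -0.4, 0.3]
opening: 0.997
t 33.42 pos [0.5848 0.3204 0.0525] yaw 114.67 open 0.997 F [-0.4 -0.4  0.3] j1,7 [ -1.8 -25.7]
shift [-0.0031 -0.0015  0.0858] turn [ 0.0045 -0.0026  0.0023]
```

```bash
python3 -m crank '[[[-0.002,-0.001,0.04],[0.002,0,0]],[[-0.002,-0.001,0.086],[0.002,0,0]],[[-0.002,-0.001,0.086],[0.002,0,0]],[[-0.002,-0.001,0.086],[0.002,0,0]]]'
python3 g.py .5848,.3185,.001,114.6
```

```text
clock: 33.92
tool_pos: [0.5836, 0.3189, -0.0011]
tool_rot: [[-0.418, 0.908, -0.002], [0.908, 0.418, 0.001], [0.002, -0.002, -1.0]]
ft_force: [0.8, 0.6, 0.7]
opening: 1.002
t 33.92 pos [ 0.5836  0.3189 -0.0011] yaw 114.72 open 1.002 F [0.8 0.6 0.7] j1,7 [ -2.9 -27.2]
shift [-0.0015  0.0015 -0.0035] turn [-0.0034 -0.0031  0.0044]
```

```bash
python3 -m crank '[[[-0.001,0.001,-0.002],[0,0,0]],[[-0.001,0.001,-0.002],[0,0,0]],[[-0.001,0.001,-0.002],[0,0,0]],[[-0.001,0.001,-0.002],[0,0,0]],[[-0.001,0.001,-0.002],[0,0,0]],[[0,0,-0.03],[0,0,0]],[[0,0,-0.07],[0,0,0]],[[0,0,-0.07],[0,0,-0.3]],[[0,0,-0.07],[0,0,-0.65]],[[0,0,-0.07],[0,0,-1]],[[0,0,-0.07],[0,0,-1]]]' 1
python3 g.py .5848,.3185,.041,204.6
python3 -m crank '[[[0,0,0],[0,0,-0.35]],[[0,0,0],[0,0,-0.7]],[[0,0,0],[0,0,-1]],[[0,0,0],[0,0,-1]]]'
python3 -m crank '[[[0,0,0],[0,0,-0.35]],[[0,0,0],[0,0,-0.7]],[[0,0,0],[0,0,-1]],[[0,0,0],[0,0,-1]]]'
python3 g.py .5848,.3185,.003,200
```

```text
clock: 35.3
tool_pos: [0.5839, 0.3186, 0.0416]
tool_rot: [[-0.802, 0.598, -0.002], [0.598, 0.802, 0.001], [0.002, -0.0, -1.0]]
ft_force: [-0.1, 0.8, -0.5]
opening: 0.629
t 35.3 pos [0.5839 0.3186 0.0416] yaw 143.29 open 0.629 F [-0.1  0.8 -0.5] j1,7 [1.7 0.1]
shift [-0.0014  0.0007  0.001 ] turn [ 1.6000e-03 -4.0000e-03 -2.1402e+00]
clock: 35.8
tool_pos: [0.5836, 0.3185, 0.0408]
tool_rot: [[-0.99, 0.144, -0.003], [0.144, 0.99, 0.001], [0.003, 0.0, -1.0]]
ft_force: [-0.3, 0.4, -0.6]
opening: 0.63
clock: 36.3
tool_pos: [0.5835, 0.3185, 0.0404]
tool_rot: [[-0.938, -0.347, -0.003], [-0.347, 0.938, 0.0], [0.003, 0.001, -1.0]]
ft_force: [-0.0, -0.3, -0.8]
opening: 0.63
t 36.3 pos [0.5835 0.3185 0.0404] yaw -159.68 open 0.63 F [-0.  -0.3 -0.8] j1,7 [ 7.8 51.9]
shift [-0.0022 -0.0009  0.0624] turn [ 0.0027 -0.005   0.0111]
```

```bash
python3 -m crank '[[[0,0,0.03],[0,0,0]],[[0,0,0.055],[0.002,-0.004,0]],[[0,0,0.064],[0.002,-0.004,0]],[[0,0,0.064],[0.002,-0.004,0]]]'
python3 g.py .5848,.3185,.0,200
python3 -m crank '[[[0,0,0],[0,0,0]],[[0,0,0],[0,0,0]],[[0,0,0],[0,0,0]],[[0,0,0],[0,0,0]],[[0,0,-0.07],[0,0,0]],[[0,0,-0.15],[0,0,0]],[[0,0,-0.2],[0,0,0.3]],[[0,0,-0.2],[0,0,0.7]],[[0,0,-0.2],[0,0,1]]]' -1
python3 -m crank '[[[0,0,0],[0,0,0.35]],[[0,0,0],[0,0,0.7]],[[0,0,0],[0,0,1]]]'
python3 -m crank '[[[0,0,0],[0,0,0.35]],[[0,0,0],[0,0,0.7]],[[0,0,0],[0,0,1]]]'
python3 -m crank '[[[0,0,0],[0,0,0.35]],[[0,0,0],[0,0,0.7]],[[0,0,0],[0,0,1]]]'
python3 -m crank '[[[0,0,0],[0,0,0.35]],[[0,0,0],[0,0,0.7]],[[0,0,0],[0,0,1]]]'
python3 -m crank '[[[0,0,0],[0,0,0.35]],[[0,0,0],[0,0,0.7]],[[0,0,0],[0,0,1]],[[0,0,0],[0,0,1]]]'
python3 g.py .5838,.3185,.05,20.2
python3 - <<'E'
from e2 import *
for n in('top','side'): cv2.imwrite(f'pics/{n}11.png',ctrl.capture(n))
a=cv2.imread('pics/top11.png'); b=cv2.imread('pics/side11.png')
crop(a,90,120,190,220,4,'pics/t11.png'); crop(b,160,90,260,190,4,'pics/s11.png')
cv2.imwrite('pics/ts11.png',np.hstack([cv2.imread('pics/t11.png'),cv2.imread('pics/s11.png')]))
E
```

```text
clock: 36.8
tool_pos: [0.5829, 0.3184, 0.0013]
tool_rot: [[-0.936, -0.352, -0.001], [-0.352, 0.936, -0.001], [0.001, -0.0, -1.0]]
ft_force: [0.1, -1.2, -0.5]
opening: 0.632
t 36.8 pos [0.5829 0.3184 0.0013] yaw -159.4 open 0.632 F [ 0.1 -1.2 -0.5] j1,7 [ 6.8 50.8]
shift [-0.003  -0.001   0.0022] turn [-0.0004 -0.0026  0.021 ]
clock: 37.92
tool_pos: [0.5835, 0.3186, 0.1224]
tool_rot: [[-0.989, 0.145, 0.0], [0.145, 0.989, 0.0], [-0.0, 0.0, -1.0]]
ft_force: [-0.4, -0.1, -0.7]
opening: 1.002
clock: 38.3
tool_pos: [0.5833, 0.3186, 0.1219]
tool_rot: [[-0.799, 0.601, -0.0], [0.601, 0.799, -0.0], [0.0, -0.0, -1.0]]
ft_force: [-0.2, -0.4, 0.4]
opening: 0.997
clock: 38.67
tool_pos: [0.5833, 0.3186, 0.1218]
tool_rot: [[-0.413, 0.911, -0.0], [0.911, 0.413, -0.0], [0.0, -0.0, -1.0]]
ft_force: [1.0, -0.4, -0.5]
opening: 0.995
clock: 39.05
tool_pos: [0.5833, 0.3186, 0.1218]
tool_rot: [[0.074, 0.997, -0.001], [0.997, -0.074, -0.0], [-0.0, -0.001, -1.0]]
ft_force: [-0.9, -0.6, -0.4]
opening: 0.998
clock: 39.42
tool_pos: [0.5832, 0.3186, 0.1218]
tool_rot: [[0.543, 0.84, -0.001], [0.84, -0.543, -0.0], [-0.0, -0.0, -1.0]]
ft_force: [-1.0, -0.7, -1.0]
opening: 0.997
clock: 39.92
tool_pos: [0.5832, 0.3187, 0.1218]
tool_rot: [[0.876, 0.483, -0.0], [0.483, -0.876, -0.0], [-0.0, -0.0, -1.0]]
ft_force: [0.1, 0.3, 0.6]
opening: 0.998
t 39.92 pos [0.5832 0.3187 0.1218] yaw 28.86 open 0.998 F [0.1 0.3 0.6] j1,7 [ -11.1 -103.5]
shift [0.0008 0.0008 0.1197] turn [1.000e-04 9.000e-04 3.022e-01]
```

View pics/ts11.png

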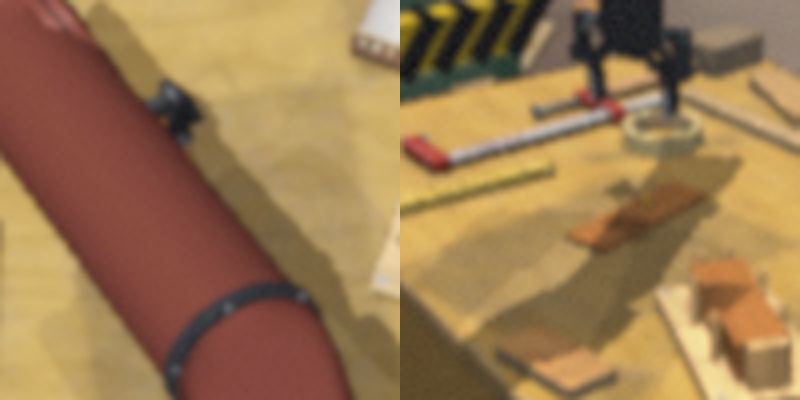

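```bash
python3 -m crank '[[[0,0,0.06],[0,0,0.29]],[[0,0,0.12],[0,0,0.29]],[[0,0,0.14],[0,0,0.29]],[[0,0,0.14],[0,0,0.29]],[[0,0,0.14],[0,0,0.29]]]'
python3 g.py .583,.3185,.0,20.6
```

```text
clock: 40.65
tool_pos: [0.5842, 0.3191, 0.0394]
tool_rot: [[0.937, 0.35, 0.001], [0.35, -0.937, 0.001], [0.002, -0.001, -1.0]]
ft_force: [0.7, 0.7, 0.6]
opening: 0.999
t 40.65 pos [0.5842 0.3191 0.0394] yaw 20.5 open 0.999 F [0.7 0.7 0.6] j1,7 [ -13.  -113.1]
shift [-0.0023  0.0003  0.0657] turn [-0.0013 -0.0033 -0.0035]
```

```bash
python3 -m crank '[[[-0.0015,0,0.03],[0,-0.002,0]],[[-0.0015,0,0.06],[0,-0.002,0]],[[-0.0015,0,0.065],[0,-0.002,0]],[[-0.0015,0,0.065],[0,-0.002,0]]]'
python3 g.py .583,.3185,.0,20.6
python3 -m crank '[[[0,0,0],[0,0,0]],[[0,0,0],[0,0,0]],[[0,0,0],[0,0,0]],[[0,0,0],[0,0,0]],[[0,0,0],[0,0,0]]]' 1
python3 g.py .583,.3185,.18,49
```

```text
clock: 41.15
tool_pos: [0.5822, 0.3181, -0.0018]
tool_rot: [[0.937, 0.35, -0.002], [0.35, -0.937, -0.001], [-0.002, -0.0, -1.0]]
ft_force: [-0.5, -0.4, 0.7]
opening: 1.0
t 41.15 pos [ 0.5822  0.3181 -0.0018] yaw 20.48 open 1.0 F [-0.5 -0.4  0.7] j1,7 [ -13.6 -114. ]
shift [ 0.0015 -0.0001 -0.0029] turn [-0.0002  0.0049 -0.0043]
clock: 41.78
tool_pos: [0.5831, 0.3186, -0.0001]
tool_rot: [[0.937, 0.35, 0.0], [0.35, -0.937, 0.0], [0.0, -0.0, -1.0]]
ft_force: [-1.0, -0.2, 6.3]
opening: 0.633
t 41.77 pos [ 5.831e-01  3.186e-01 -1.000e-04] yaw 20.47 open 0.633 F [-1.  -0.2  6.3] j1,7 [ -13.6 -114. ]
shift [-1.000e-04  1.000e-04 -3.002e-01] turn [-5.000e-04 -4.000e-04 -9.959e-01]
```

```bash
python3 -m crank '[[[0,0,-0.1],[0,0,0]],[[0,0,-0.2],[0,0,0]],[[0,0,-0.3],[0,0,-0.3]],[[0,0,-0.3],[0,0,-0.65]],[[0,0,-0.3],[0,0,-1]],[[0,0,-0.3],[0,0,-1]]]'
python3 g.py .5247,-.0042,.17,74.6
```

```text
clock: 42.52
tool_pos: [0.5827, 0.318, 0.1787]
tool_rot: [[0.655, 0.755, -0.002], [0.755, -0.655, -0.0], [-0.001, -0.001, -1.0]]
ft_force: [-0.9, 0.1, -0.8]
opening: 0.634
t 42.52 pos [0.5827 0.318  0.1787] yaw 49.05 open 0.634 F [-0.9  0.1 -0.8] j1,7 [ -8.2 -83.5]
shift [-0.4689  0.279   0.0149] turn [-0.0026  0.0025 -0.892 ]
```

```bash
python3 -m crank '[[[-0.469,0.279,0.015],[-0.002,0.002,-0.89]],[[-0.469,0.279,0.015],[-0.002,0.002,-0.89]],[[-0.469,0.279,0.015],[-0.002,0.002,-0.89]],[[-0.469,0.279,0.015],[-0.002,0.002,-0.89]],[[-0.469,0.279,0.015],[-0.002,0.002,-0.89]],[[-0.469,0.279,0.015],[-0.002,0.002,-0.89]],[[-0.469,0.279,0.015],[-0.002,0.002,-0.89]],[[-0.469,0.279,0.015],[-0.002,0.002,-0.89]]]'
python3 g.py .5247,-.0042,.11,74.6
python3 - <<'E'
from e2 import *
for n in('top','side'): cv2.imwrite(f'pics/{n}12.png',ctrl.capture(n))
s=ctrl.state();q=s['tool_pos'];R=s['tool_rot']
p=np.array([q[0],q[1],np.arctan2(R[1][0],R[0][0])]);z=q[2]
for n in('top','side'):
    im=cv2.imread(f'pics/{n}12.png')
    print(n,'heel end',prof(n,im,p,(-90,-22),(-90,22),(-1,0),z+.01))
    print(n,'y-',prof(n,im,p,(-85,-28),(-50,-28),(0,-1),z+.01))
    print(n,'y+',prof(n,im,p,(-85,28),(-50,28),(0,1),z+.01))
j=np.array([.5247,-.0042,np.radians(74.6)])
jigov(cv2.imread('pics/top12.png'),'top',j,170,140,270,215,7,'pics/t12o.png',[('plain',p,z)])
jigov(cv2.imread('pics/side12.png'),'side',j,210,110,285,200,7,'pics/s12o.png',[('plain',p,z)])
E
```

```text
clock: 43.52
tool_pos: [0.5254, -0.0018, 0.1701]
tool_rot: [[0.264, 0.964, 0.0], [0.964, -0.264, 0.001], [0.001, 0.0, -1.0]]
ft_force: [0.2, 1.2, -0.8]
opening: 0.629
t 43.52 pos [ 0.5254 -0.0018  0.1701] yaw 74.69 open 0.629 F [ 0.2  1.2 -0.8] j1,7 [ 25.  -24.4]
shift [-4.300e-03 -1.000e-04  1.002e-01] turn [ 0.     -0.0019  0.003 ]
top heel end ['-1.0(-0.86)', '+12.0(-0.73)']
top y- ['+0.5(-0.73)', '-0.5(-0.74)']
top y+ ['-1.0(-0.07)', '+4.0(+0.06)']
side heel end ['+7.0(-0.35)', '+5.5(-0.40)']
side y- ['-1.5(-0.57)', '+1.0(-0.60)']
side y+ ['+0.5(-0.86)', '+0.5(-0.84)']
```

View pics/t12o.png

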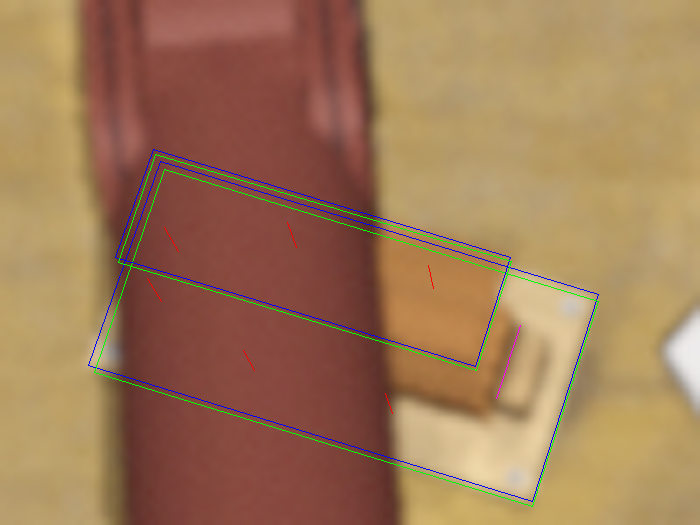

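View pics/s12o.png

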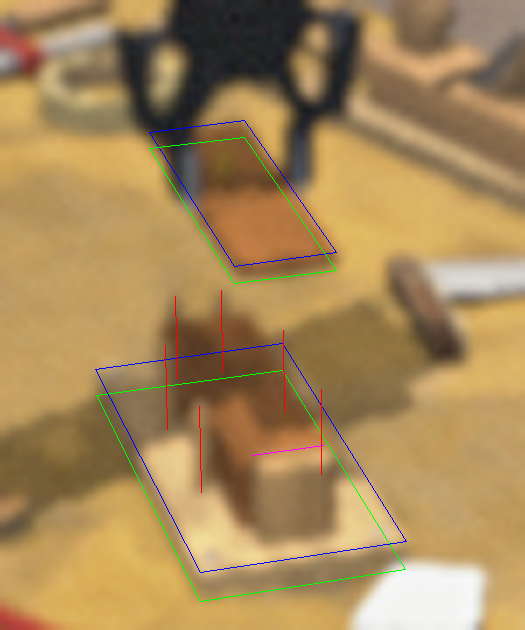

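```bash
python3 -m crank '[[[-0.004,0,0.06],[0,-0.001,0.002]],[[-0.004,0,0.12],[0,-0.001,0.002]],[[-0.004,0,0.14],[0,-0.001,0.002]],[[-0.004,0,0.14],[0,-0.001,0.002]],[[-0.004,0,0.14],[0,-0.001,0.002]]]'
python3 g.py .5246,-.0045,.0625,74.6
python3 - <<'E'
from e2 import *
for n in('top','side'): cv2.imwrite(f'pics/{n}13.png',ctrl.capture(n))
s=ctrl.state();q=s['tool_pos'];R=s['tool_rot']
p=np.array([q[0],q[1],np.arctan2(R[1][0],R[0][0])]);z=q[2]
j=np.array([.5247,-.0042,np.radians(74.6)])
jigov(cv2.imread('pics/top13.png'),'top',j,190,150,270,210,9,'pics/t13o.png',[('plain',p,z)])
jigov(cv2.imread('pics/side13.png'),'side',j,210,125,285,200,8,'pics/s13o.png',[('plain',p,z)])
E
```

```text
clock: 44.25
tool_pos: [0.5255, -0.0059, 0.0874]
tool_rot: [[0.266, 0.964, 0.002], [0.964, -0.266, -0.0], [0.0, 0.002, -1.0]]
ft_force: [-0.2, 0.1, -0.3]
opening: 0.63
t 44.25 pos [ 0.5255 -0.0059  0.0874] yaw 74.58 open 0.63 F [-0.2  0.1 -0.3] j1,7 [ 23.9 -27.1]
shift [ 0.0019 -0.0021  0.0414] turn [ 0.0035 -0.     -0.0007]
```

View pics/t13o.png

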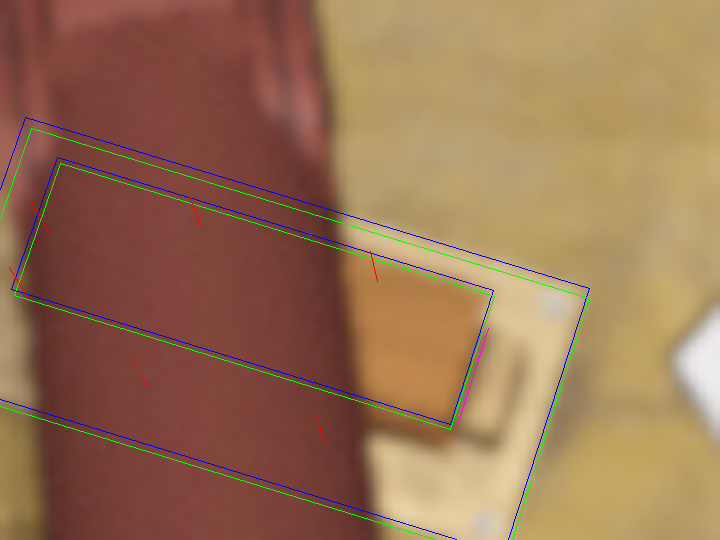

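View pics/s13o.png

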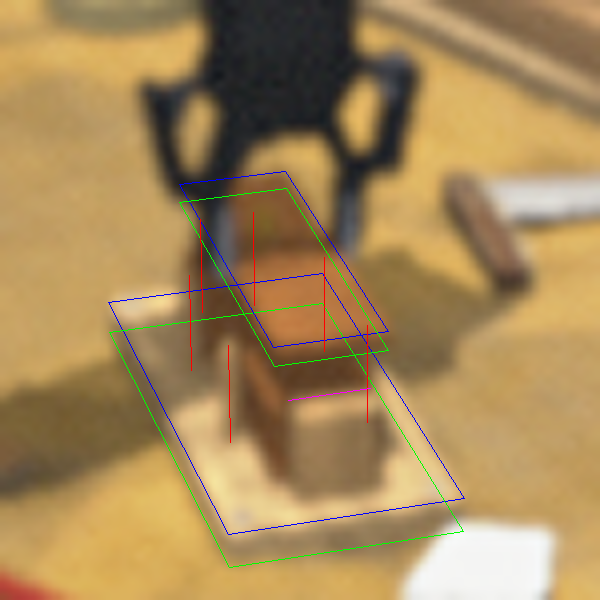

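```bash
python3 -m crank '[[[0.0015,-0.0015,0.01],[0.002,0,0]],[[0.0015,-0.0015,0.02],[0.002,0,0]],[[0.0015,-0.0015,0.028],[0.002,0,0]],[[0.0015,-0.0015,0.028],[0.002,0,0]]]'
python3 g.py .5246,-.0045,.0605,74.6
```

```text
clock: 44.85
tool_pos: [0.5234, -0.0053, 0.0686]
tool_rot: [[0.266, 0.964, -0.002], [0.964, -0.266, -0.0], [-0.001, -0.002, -1.0]]
ft_force: [-0.5, -0.6, -1.7]
opening: 0.631
t 44.85 pos [ 0.5234 -0.0053  0.0686] yaw 74.56 open 0.631 F [-0.5 -0.6 -1.7] j1,7 [ 23.5 -27.9]
shift [0.0018 0.0016 0.0135] turn [-0.0043  0.0014 -0.0014]
```

```bash
python3 -m crank '[[[0.0015,0.001,0.005],[-0.002,0,0]],[[0.0015,0.001,0.012],[-0.002,0,0]],[[0.0015,0.001,0.012],[-0.002,0,0]],[[0.0015,0.001,0.012],[-0.002,0,0]]]'
python3 g.py .5246,-.0045,.0605,74.6
```

```text
clock: 45.35
tool_pos: [0.5246, -0.0046, 0.062]
tool_rot: [[0.266, 0.964, -0.0], [0.964, -0.266, -0.0], [-0.001, -0.0, -1.0]]
ft_force: [0.0, -0.5, -0.4]
opening: 0.627
t 45.35 pos [ 0.5246 -0.0046  0.062 ] yaw 74.56 open 0.627 F [ 0.  -0.5 -0.4] j1,7 [ 23.3 -28.4]
shift [ 0.0001 -0.0001  0.0025] turn [-0.0003  0.001  -0.0015]
```

```bash
python3 -m crank '[[[0,0,0.002],[0,0,0]],[[0,0,0.002],[0,0,0]]]'
python3 -m crank '[[[0,0,0],[0,0,0]],[[0,0,0],[0,0,0]],[[0,0,0],[0,0,0]],[[0,0,0],[0,0,0]],[[0,0,-0.05],[0,0,0]],[[0,0,-0.15],[0,0,0]],[[0,0,-0.22],[0,0,0]],[[0,0,-0.22],[0,0,0]]]' -1
python3 -m crank '[[[-0.4,0.1,0],[0,0,0]],[[-0.4,0.1,0],[0,0,0]],[[-0.4,0.1,0],[0,0,0]],[[-0.4,0.1,0],[0,0,0]],[[-0.4,0.1,0],[0,0,0]],[[-0.4,0.1,0],[0,0,0]]]'
python3 - <<'E'
from e2 import *
for n in('top','side'): cv2.imwrite(f'pics/{n}14.png',ctrl.capture(n))
j=np.array([.5247,-.0042,np.radians(74.6)])
jigov(cv2.imread('pics/top14.png'),'top',j,170,150,270,220,8,'pics/t14o.png',[('plain',j,.060)])
crop(cv2.imread('pics/side14.png'),205,125,295,200,8,'pics/s14.png')
for n in('top',):
    p,e=softfit(n,cv2.imread(f'pics/{n}14.png'),'plain',j,z0=.06,toponly=True); d=R2(j[2]).T@(p[:2]-j[:2])*1e3; print(n,d.round(1),np.degrees(p[2]).round(1),round(e,1))
E
```

```text
clock: 45.6
tool_pos: [0.5246, -0.0046, 0.0608]
tool_rot: [[0.266, 0.964, -0.0], [0.964, -0.266, -0.001], [-0.001, -0.0, -1.0]]
ft_force: [0.2, -0.2, 0.2]
opening: 0.631
clock: 46.6
tool_pos: [0.5267, -0.0043, 0.1964]
tool_rot: [[0.266, 0.964, 0.006], [0.964, -0.266, -0.001], [0.0, 0.006, -1.0]]
ft_force: [0.2, 0.4, -1.1]
opening: 0.998
clock: 47.35
tool_pos: [0.5183, -0.2512, 0.1919]
tool_rot: [[0.266, 0.964, -0.001], [0.964, -0.266, 0.001], [0.0, -0.002, -1.0]]
ft_force: [0.2, 0.1, -0.3]
opening: 0.999
top [-1.1  2.6] 75.1 122.2
```

View pics/t14o.png

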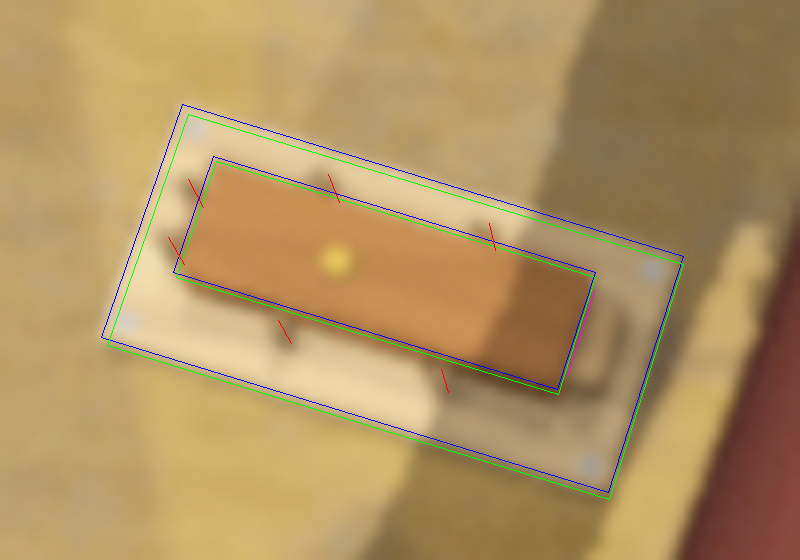

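View pics/s14.png

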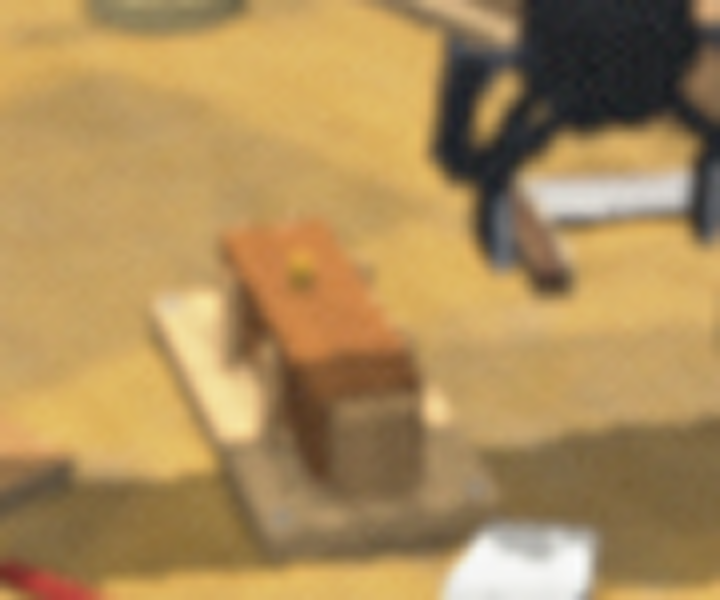

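```bash
python3 -m crank '[[[-0.35,0.25,-0.05],[0,0,0]],[[-0.35,0.25,-0.05],[0,0,0]],[[-0.35,0.25,-0.05],[0,0,0]],[[-0.35,0.25,-0.05],[0,0,0]],[[-0.35,0.25,-0.05],[0,0,0]],[[-0.35,0.25,-0.05],[0,0,0]]]'
python3 - <<'E'
from e2 import *
for n in('top','side'): cv2.imwrite(f'pics/{n}15.png',ctrl.capture(n))
j=np.array([.5247,-.0042,np.radians(74.6)])
p,e=softfit('top',cv2.imread('pics/top15.png'),'plain',j,z0=.06,toponly=True); d=R2(j[2]).T@(p[:2]-j[:2])*1e3; print('top',d.round(1),np.degrees(p[2]).round(1),round(e,1))
im=cv2.imread('pics/side15.png'); x0,y0,k=205,125,8
crop(im,205,125,295,200,8,'pics/s15.png')
# side with bias: shift pixel (+?) estimated from earlier jig-only overlay
b=cv2.imread('pics/s15.png'); sh=np.array([-.3,1.0])
for z,c in ((.018,(0,255,0)),(.070,(255,0,0)),(.060,(255,255,0))):
    v=P['jig' if z==.018 else 'plain'][0]
    X=np.c_[v@R2(j[2]).T+j[:2],np.full(4,z)]
    q=np.round((proj('side',X)+sh-[x0,y0]+.5)*k).astype(np.int32); cv2.polylines(b,[q],True,c,1)
cv2.imwrite('pics/s15o.png',b)
E
```

```text
clock: 48.2
tool_pos: [0.6081, -0.4928, 0.2222]
tool_rot: [[0.265, 0.964, -0.0], [0.964, -0.265, 0.001], [0.001, -0.001, -1.0]]
ft_force: [0.3, 1.8, 0.4]
opening: 1.0
top [-0.8  3.1] 74.2 111.7
```

View pics/s15.png

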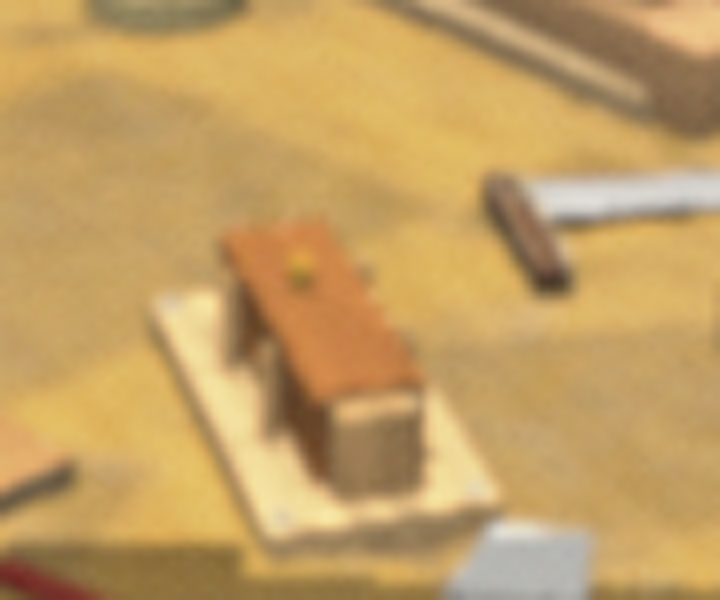

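View pics/s15o.png

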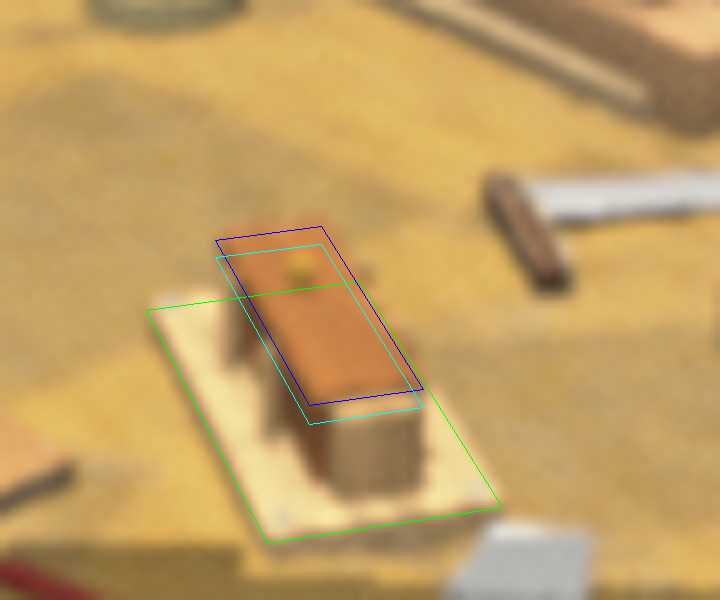

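Run:
```python
from e2 import *
crop(cv2.imread('pics/top15.png'),175,150,265,220,8,'pics/t15.png')
j=np.array([.5247,-.0042,np.radians(74.6)]);im=cv2.imread('pics/top15.png')
for a,z in (('cheek',.07),):
    print('y-',prof('top',im,j,(-80,-28),(80,-28),(0,-1),z),'y+',prof('top',im,j,(-80,28),(80,28),(0,1),z),'x-',prof('top',im,j,(-90,-20),(-90,20),(-1,0),z),'x+',prof('top',im,j,(90,-20),(90,20),(1,0),z))
im=cv2.imread('pics/side15.png')
print('side y-',prof('side',im,j,(-80,-28),(80,-28),(0,-1),.07),'y+',prof('side',im,j,(-80,28),(80,28),(0,1),.07))
h=cv2.cvtColor(cv2.imread('pics/top15.png'),cv2.COLOR_BGR2LAB).astype(int)[150:220,175:265]
m=(h[...,2]>h[...,2].max()-14); ys,xs=np.nonzero(m); print('pin px',xs.mean()+175,ys.mean()+150,m.sum())
X=back('top',[(xs.mean()+175,ys.mean()+150)],.082)[0]; print('pin in jig mm',(R2(j[2]).T@(X[:2]-j[:2])*1e3).round(1))
```

```text
y- ['-1.0(-0.72)', '-1.5(-0.72)'] y+ ['+3.5(-0.76)', '+5.0(-0.76)'] x- ['+1.0(-0.72)', '+1.0(-0.77)'] x+ ['+0.5(-0.71)', '+0.0(-0.79)']
side y- ['+1.0(-0.79)', '-0.5(-0.83)'] y+ ['+2.0(-0.62)', '+0.5(-0.60)']
pin px 207.92561983471074 200.75206611570246 121
pin in jig mm [11.4 71.3]
```

View pics/t15.png

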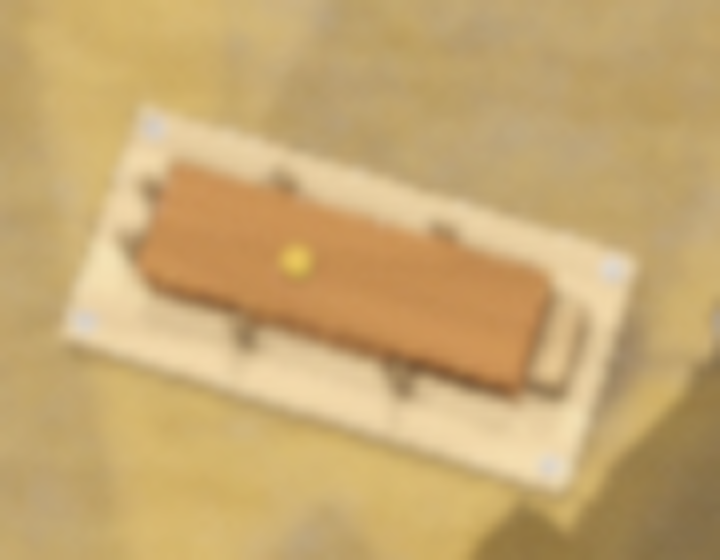

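Run:
```python
from e2 import *
j=np.array([.5247,-.0042,np.radians(74.6)])
for z in(.084,.08):
    X=back('top',[(296/8+175-.5,261/8+150-.5)],z)[0]; print('pin in jig mm',(R2(j[2]).T@(X[:2]-j[:2])*1e3).round(1))
s=ctrl.state(); print(s['clock'],s['ft_force'])
print(ctrl.close_job())
```

```text
pin in jig mm [20.2  4. ]
pin in jig mm [20.9  3.3]
48.3 [-0.73040104  0.23962042 -0.04398388]
the job is handed in; nothing more can be done
None
```

I stacked all four parts in the jig in the order asked and handed the job in at 48 s; no verdict came back. The order was plain cheek, bed block at the heel, toe block at the end dowels, and pinned cheek on top with the pin up. The bed block and the pinned cheek each needed turning and gripping a second time on the bench to get the right way round.

**What the last checks showed**
- **Contact:** the parts went down between the dowels with only noise-level force readings, and the gripper was open and well clear at the end.
- **Plain cheek:** the top camera put it within about 0.5 mm of its place before the blocks went on.
- **Blocks:** the pictures before the last cheek show the bed block and toe block seated between the dowels, with the throat open between the slanted faces. I judged this by eye, because the numeric fit of the bed block failed.
- **Pin:** the top camera put it at about x = 20 mm, y = 4 mm in the jig, which is its target.
- **Top cheek:** in the side picture it looks level, at the right height and flush with the heel stop.

**What disagreed**
- One automatic outline fit put the top cheek about 3 mm off in y. That is still inside the 6 mm limit, and I think it comes from the sides of the stack showing in the outline, since the pin reading did not show it.
- The two cameras differed by about 2 mm throughout, and side-camera outline fits in the jig were poor, so I used the side pictures mainly to judge by eye.
- An automatic search for the pin gave a plainly wrong position, so I replaced it with a pixel position read by eye.

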